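Feed a jaw block down the chute into the escapement

TASK

Lay the aluminium jaw block lengthwise in the open upper end of the sloped feed chute and let go of it there. Then, from behind and with the fingertips, push it down the chute against the spring stop until the side pawl has snapped in behind it. Push gently: the block, stop and chute must never be pressed with more than about 12 N. Back away, leaving the block locked between stop and pawl, and do not disturb the jar, the tin or the screwdriver.

Things in the scene. Friction and masses are not known exactly. Their poses are not given: they have to be found in the camera images.
- block: Loose aluminium jaw block with two bores in its top, about 0.12 kg (varies): 24 mm (own x) by 46 mm (own y, its long axis) by 20 mm high; origin at the centre of its underside. It stands on the bench between the robot and the chute; grasp it across the 24 mm.
- track: Fixed sloped steel chute. Origin: on its floor surface, on the centre line, 58 mm above the bench. Own x points DOWNHILL along the floor (12 degrees below level), y across, z square off the floor. Channel 28 mm wide; low rails, upright to 5 mm, then flared out to 9 mm above the floor, 20 mm from the centre line. Friction keeps the block where it is laid.
- load (a point): Point on the chute floor, centre line, 62 mm uphill of the track's origin: middle of the open upper end, where the block's centre may be laid (20 mm either way is good). Nothing is higher than the 9 mm rails here. Axes as the track's.
- head_zone (a point): Point on the chute floor, centre line, 62 mm downhill of the track's origin. A red escapement head is clamped near here, each time elsewhere and NOT measured: the face of its brass stop plunger (13 mm thick, its centre 13 mm above the floor) stands up to 18 mm uphill or downhill of this point, a red stop block (23 mm high) 15 mm behind that face. Axes as the track's.
- stop_spring (a point): Lower end of the chute, 115 mm downhill of the track's origin, behind the stop. The stop plunger's spring: 1 N at first touch plus 1.2 N per mm, bottoms at 6 mm. The pawl snaps in when it is 3 mm in; there the block stays, its centre 20 mm uphill of the plunger's free face. With friction the pushing fingers feel 5 to 8 N along the chute at the snap, about 8.5 to 12 N when it bottoms; 9 N is right.
- pawl (a joint): Sideways travel in m of the spring pawl at the chute's +y side: 0 = nose fully in the channel, 0.003 to 0.008 riding on the block's side, near 0 again once snapped in behind it. Its ramp first resists the block with 1 to 3 N (well before the plunger), then drags about 1 N. Nose top 6 mm, its cover beside the channel 12 mm above the floor, so push with the tips 13 mm above the floor, on the upper part of the block's 20 mm high rear end.
- jar: Bystander: upright dark jar with a white cap, 50 mm across, 88 mm high, origin under its centre.
- tin: Bystander: round screw tin, 58 mm across, 26 mm high, origin under its centre.
- driver: Bystander: screwdriver with a yellow handle lying flat, 164 mm long (own y), 20 mm thick, origin under its centre.
- chute: The whole fixed chute stand (base plate 250 x 100 mm, legs, sloped track, escapement head); origin under the centre of its base plate on the bench, directly below the track's origin; own x level, in the downhill direction; reaches 0.10 m above the bench at its upper end.
There are look-alikes about, which are no part of the job. What is meant by the block is not green or orange, and is the larger of those in its own colour.

How it is judged (in metres and radians):
On the way, in this order (a step that is already met when the one before it is completed fails the run):
1. the block lies lengthwise on the floor of the chute's open upper end (its centre uphill of x = -30 mm), let go (y of block in the frame of track between -0.005 and 0.005 m and z of block in the frame of track between -0.004 and 0.004 m and angle between the y axis of block and the x axis of track, either way round below 0.12 rad and x of block in the frame of track between -0.1 and -0.03 m and contact force between the fingers and block below 0.05 N), for 0.2 s.
2. the block has been pushed against the stop and the pawl has snapped in behind it (y of block in the frame of track between -0.005 and 0.005 m and z of block in the frame of track between -0.004 and 0.004 m and angle between the y axis of block and the x axis of track, either way round below 0.12 rad and x of block in the frame of track between 0.015 and 0.07 m and value of joint pawl below 0.0015 m), for 0.2 s.
At the end, for the whole second after the job is handed in: The block lies in the chute (within 5 mm of the centre line, flat on the floor within 4 mm, lengthwise within 0.12 rad), its centre 15 to 70 mm downhill of the track's origin, the pawl back within 1.5 mm of fully in behind it, the block at rest and not touched (all of step 2 and contact force between the fingers and block below 0.05 N and linear speed of block below 0.01 m/s).
It fails at once if the block is pressed on the chute and its stop with more than 25 N (all its contacts, friction included, added up; a push of about 14 N) (contact force between block and chute above 25 N).
It fails at once if the robot presses on the chute with more than 20 N (contact force between the arm and chute above 20 N).
It fails at once if the fingers press on the chute with more than 20 N (contact force between the fingers and chute above 20 N).
It fails at once if the jar, the tin or the screwdriver is moved more than 20 mm (distance of any of jar, tin, driver from where it was at the start of the episode above 0.02 m).
It also fails if it takes over 72 s, if anything falls off the work surface, if the arm or the gripper's body presses on something with over 40 N, if the wrist force passes 120 N, or if a joint passes its speed limit or range.

ROBOT

A 7-joint arm with a two-finger parallel gripper is mounted at the origin on a cart in front of the work surface, level with it; the furniture and walls round the work are solid. World frame = base frame: x ahead of the robot, y to its left, z up, the work surface at z = 0. Lengths are in mm, angles in degrees, forces in N, time in s.
With the tool pointing down it reaches from about 400 to 925 mm from the base axis. Payload 4.1 kg.
Tool frame: the origin (TCP) lies at the very end of the fingers, on their centre line; the grasp point (between the pads) lies 19 mm behind it; z points along the fingers, y is the line along which they close (so a half turn about z gives the same grasp; the last joint's range is limited). The gripper opens to 85 mm and grips with 20 to 120 N. Pads are 22 mm wide; open, the fingers measure 114 mm over their backs; the gripper's body (76 mm by 85 mm) begins 54 mm behind the grasp point. The pads swing forward as they close: fully open they stand 13 mm farther back than shut.
Start: joints at [-5.672, 22.827, 2.584, 88.041, -1.071, 69.15, -2.905], TCP at [650.038, 0.03, 193.847] pointing down, gripper open.
Joint ranges: [-161.44, 161.44], [-28.35, 127.94], [-78.24, 83.42], [0, 140.83], [-78.03, 258.03], [13.02, 114.36], [-168.23, 168.23]. Speed limits (degrees/s): [147.25, 147.25, 180, 180, 180, 180, 180].

INTERFACE

Orientations are given as a 3x3 rotation matrix whose columns are the frame's x, y, z axes.
In Python, from cell import manip, viewer, workorder, spotter gives the robot as it stands.
- The arm moves only by the tool move_arm, never from a script. Its argument "steps" is a list of rows, each an object with "dp": the shift along the tool's x, y, z in cm, a list of three; "angular": the turn, a rotation vector about the tool's x, y, z in degrees, a list of three; "hand": the opening, from 0 (shut) to 1 (fully open). In form: [{"dp": [dx, dy, dz], "angular": [rx, ry, rz], "hand": hand}, ...]. A call has 1 to 5 rows; each row is the pose to reach, as a shift and turn from the pose commanded when the call began, along the tool's axes at that moment; what a row does not reach only later rows make up. A row lasts 1/12 s, in which the tool goes at most 41.7 mm and 7.16 degrees, less where a joint would pass 70% of its speed; a pose out of reach is approached as far as the arm can. A call with a gripper value outside its range is refused whole. The fingers move at their own pace and stop on an object; "squeeze" is the grip in N (left out, the last holds). Time passes only in rows, so rows that repeat a pose let the fingers close. It gives the time, the measured TCP pose, the force, the opening and the grip force at its end, in the units of the state.
- manip.state(): the state, without advancing time (a new reading comes with each control period).
- viewer.grab_frame(name): name is "scene" or "side" or "wrist"; returns the picture (420x560x3 uint8, red, green, blue); there is no depth.
- viewer.calibration(name): a dict with "K" (3x3 intrinsics, pixels), "k1" (the pictures are not rectified: a ray, as slopes to the right and down, at radius r is drawn at 1 + k1 r^2 times it, then the intrinsics apply), "xyz" and "rotation" of the camera in the world. Camera axes: x right, y up, looking along -z (the intrinsics and any distortion apply to the point x, -y, -z); pixel columns grow to the right and rows downward; lengths in mm; the calibration is good to about 2 mm. A picture is of the moment at which its call begins: read the wrist's pose just before it. calibration takes no time and is no camera call; for the wrist camera it gives the pose at the moment of the call.
- workorder.finish_job(): hands the job in; it is judged then, once.
Trained networks look in the newest picture that a camera, given by its name, has taken for a name from the list of things; names that differ only in an ending like _2 or _b are one class to them, and where a whole thing is asked for, a point or a joint stands for the part that bears it (a point fixed in the world has none). Each returns a list of dicts, best first, with "confidence" (0 to 1); they miss things now and then, are a little off and sometimes report something else, mostly with a low value. They report only what shows in the picture. A call takes as long as a camera call. They do not tell look-alikes from the thing itself.
- spotter.recognise(camera, thing): "at" ([x, y, z] in mm, in world coordinates, good to about 4 mm: the middle of the surface that is visible of it).
- spotter.masks_of(camera, thing): "mask" (420x560 bool, what is visible of it).
The state is a dict: "clock": time; "joint_positions": joint angles; "qd": joint speeds; "effort": joint torques, N m; "tcp_pos": TCP position; "tcp_rot": TCP orientation; "contact_force": force on the tool from outside, world axes, zero at the start; "moment": the same for the moment, N m; "grip_width": finger opening in mm; "finger_force": force on a finger pad.
Only numpy, scipy, OpenCV 4.12 (cv2) and the standard library are available. Lean on these libraries where they do the work, as an engineer would, in place of code of your own. Each camera call takes 0.05 s, during which the arm holds its last target. There are 200 camera calls.

## Working session

There is one attempt and no reset: what is moved stays moved. The work goes in short steps, Python scripts to look and compute and a tool call to move; the robot and the scene stay as the last step left them, time stands still between calls to the robot, and variables do not carry over. Pictures are saved under pics/ and viewed, at most 10 in all, crops included, and the job is handed in when it is done.

Besides the shell and the picture viewer there is one more tool, called after ">>>" as a command line: name --argument value ..., lists and objects as JSON in quotes. move_arm: Moves the arm, as the interface text tells. Its arguments: {"type":"object","properties":{"steps":{"type":"array"},"squeeze":{"type":"number"}},"required":["steps"]}

```bash
mkdir -p pics; ls; cat > h.py <<'E'
import numpy as np, cv2
from cell import manip, viewer, workorder, spotter
def save(img,n): cv2.imwrite('pics/'+n,cv2.cvtColor(np.ascontiguousarray(img),cv2.COLOR_RGB2BGR))
def ray(c,uv):
    K=np.array(c['K']);x=(uv[0]-K[0,2])/K[0,0];y=(uv[1]-K[1,2])/K[1,1]
    a,b=x,y
    for _ in range(20):
        s=1+c['k1']*(a*a+b*b);a,b=x/s,y/s
    d=np.array(c['rotation'])@np.array([a,-b,-1.]);return np.array(c['xyz'],float),d/np.linalg.norm(d)
def proj(c,P):
    p=np.array(c['rotation']).T@(np.array(P,float)-np.array(c['xyz']));a,b=p[0]/-p[2],-p[1]/-p[2]
    s=1+c['k1']*(a*a+b*b);K=np.array(c['K']);return np.array([K[0,0]*a*s+K[0,2],K[1,1]*b*s+K[1,2]])
def atz(c,uv,z):
    o,d=ray(c,uv);return o+d*(z-o[2])/d[2]
def tri(obs):
    A=np.zeros((3,3));b=np.zeros(3)
    for c,uv in obs:
        o,d=ray(c,uv);M=np.eye(3)-np.outer(d,d);A+=M;b+=M@o
    return np.linalg.solve(A,b)
E
python3 - <<'E'
from h import *
ims=[viewer.grab_frame(n) for n in('scene','side')]
save(ims[0],'scene.png');save(ims[1],'side.png')
for n in('scene','side'):
    c=viewer.calibration(n);print(n,np.round(c['xyz']),c['K'][0],c['k1'])
    for t in('block','chute','jar','tin','driver'):
        print(t,[(np.round(r['at']),round(r['confidence'],2),np.round(proj(c,r['at']))) for r in spotter.recognise(n,t)])
E
```

```text
pics
scene [274. 707. 752.] [387.67036909   0.         280.50262104] 0.0375163532725373
block [(array([374., 260.,  19.]), 0.83, array([353., 292.])), (array([468., 254.,  18.]), 0.63, array([315., 270.])), (array([376., 176.,  13.]), 0.57, array([368., 265.])), (array([439., 327.,  12.]), 0.48, array([310., 302.]))]
chute [(array([586., 202.,  46.]), 0.84, array([284., 225.]))]
jar [(array([730.,  86.,  60.]), 0.87, array([261., 171.]))]
tin [(array([758., 206.,  21.]), 0.6, array([227., 204.]))]
driver [(array([461., 410.,  18.]), 0.59, array([280., 326.]))]
side [ 125. -429.  779.] [530.0023271    0.         279.47297637] 0.009379250372365025
block [(array([460., 249.,  22.]), 0.75, array([227., 236.])), (array([368., 165.,  15.]), 0.67, array([207., 286.])), (array([372., 249.,  20.]), 0.65, array([188., 255.])), (array([434., 318.,  12.]), 0.46, array([200., 225.]))]
chute [(array([592., 242.,  49.]), 0.96, array([283., 203.]))]
jar []
tin [(array([760., 194.,  28.]), 0.89, array([360., 194.]))]
driver [(array([462., 399.,  16.]), 0.59, array([194., 198.]))]
```

View pics/scene.png

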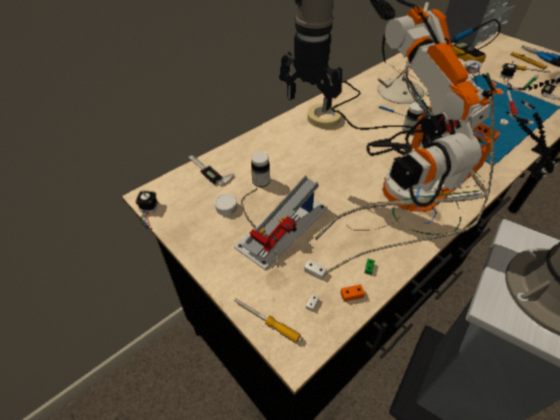

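View pics/side.png

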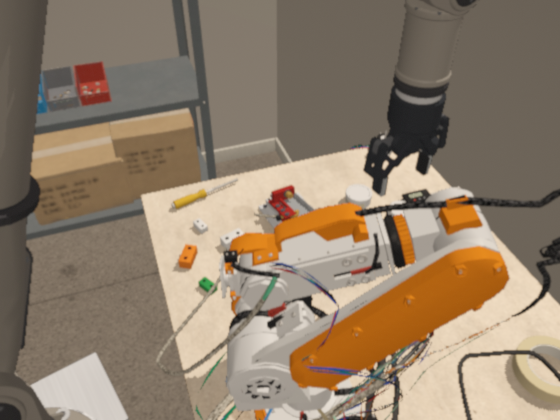

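The scene shows four candidates for the block: large grey (315,270), small grey (312,302), orange (353,292) and green (370,266). By the description it is the larger grey one at (315,270). The chute's upper end is near (312,185) and its red head near (268,235). There is also an orange arm around (430,160) to keep clear of.

```bash
python3 - <<'E'
from h import *
s=manip.state();print(np.round(s['tcp_rot'],3).tolist(),s['clock'],s['grip_width'])
im=viewer.grab_frame('wrist');c=viewer.calibration('wrist');save(im,'w0.png')
print(np.round(c['xyz']-np.array(s['tcp_pos'])),np.round(c['rotation'],2).tolist(),c['K'],c['k1'])
c=viewer.calibration('scene')
for uv,z in [((235,245),0),((265,263),0),((327,207),0),((315,180),85),((268,235),60),((315,80),200),((400,195),0),((490,150),0)]: print(uv,np.round(atz(c,uv,z)))
print(proj(c,s['tcp_pos']))
im=viewer.grab_frame('scene')[150:330,190:390];save(cv2.resize(im,None,fx=3.3,fy=3.3,interpolation=cv2.INTER_CUBIC),'sc2.png')
E
```

```text
[[-0.0, 1.0, 0.0], [1.0, 0.0, -0.0], [-0.0, 0.0, -1.0]] 0.6 85.44401295215063
[ -1.  71. 180.] [[1.0, 0.0, -0.0], [0.0, 0.96, 0.28], [0.0, -0.28, 0.96]] [[331.45266727   0.         276.12529371]
 [  0.         331.45266727 206.11247482]
 [  0.           0.           1.        ]] -0.01605180376645115
(235, 245) [671. 287.   0.]
(265, 263) [580. 291.   0.]
(327, 207) [544.  55.   0.]
(315, 180) [582.  64.  85.]
(268, 235) [593. 257.  60.]
(315, 80) [ 725. -173.  200.]
(400, 195) [399. -92.   0.]
(490, 150) [ 243. -421.    0.]
[306.76838756 121.87644553]
```

View pics/sc2.png

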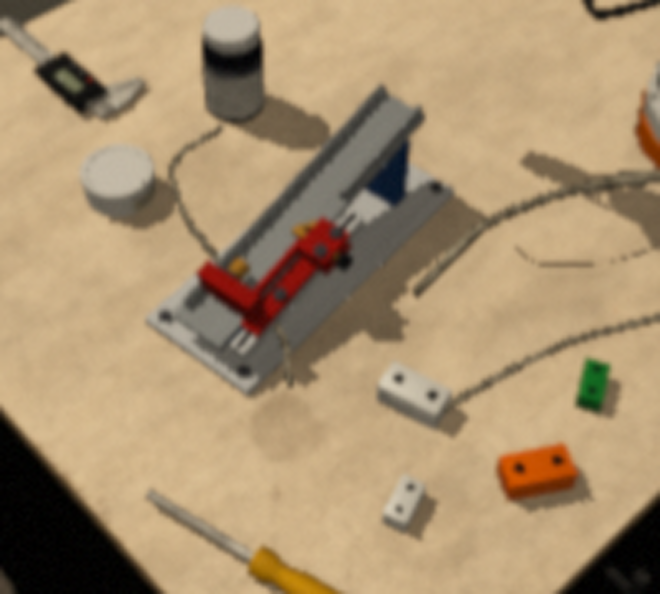

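The close crop confirms it: the large grey block with two bores is at (413,393) in the crop, with the small grey one at (403,502). The chute runs from its upper end at (400,105) down to (200,310), with the pawl body on the near side. Next I'll get near views with the wrist camera.

>>> move_arm --steps '[{"dp": [4,-1.8,-1],"angular": [0,0,0],"hand": 1},{"dp": [8,-3.6,-2],"angular": [0,0,0],"hand": 1},{"dp": [12,-5.4,-3],"angular": [0,0,0],"hand": 1},{"dp": [15.5,-7.2,-4],"angular": [0,0,0],"hand": 1},{"dp": [19,-9,-5],"angular": [0,0,0],"hand": 1}]'

```text
clock: 1.12
tcp_pos: [562.4, 184.9, 242.5]
tcp_rot: [[0.0, 1.0, 0.0], [1.0, -0.0, 0.0], [0.0, 0.0, -1.0]]
contact_force: [0.5, 0.5, 0.0]
grip_width: 85.2
finger_force: 0.0
```

>>> move_arm --steps '[{"dp": [2,-1,0],"angular": [0,0,0],"hand": 1},{"dp": [4,-2,0],"angular": [0,0,0],"hand": 1},{"dp": [4,-2,0],"angular": [0,0,0],"hand": 1},{"dp": [4,-2,0],"angular": [0,0,0],"hand": 1}]'

```text
clock: 1.45
tcp_pos: [542.8, 224.7, 242.1]
tcp_rot: [[-0.003, 1.0, 0.0], [1.0, 0.003, 0.0], [0.0, 0.0, -1.0]]
contact_force: [0.6, -0.6, -0.0]
grip_width: 85.3
finger_force: 0.0
```

```bash
python3 - <<'E'
from h import *
import pickle
s=manip.state();print(np.round(s['tcp_pos'],1),s['clock'],np.round(s['contact_force'],1))
c=viewer.calibration('wrist');im=viewer.grab_frame('wrist');save(im,'w1.png')
pickle.dump((c,im),open('w1.pkl','wb'))
for t in('block','track','chute','jar','tin','driver','pawl'):
    print(t,[(np.round(r['at']),round(r['confidence'],2),np.round(proj(c,r['at']))) for r in spotter.recognise('wrist',t)])
big=cv2.resize(im,(800,600),interpolation=cv2.INTER_CUBIC);save(big,'w1b.png')
E
```

```text
[542.8 224.7 242.1] 1.45 [ 0.6 -0.6 -0. ]
block [(array([473., 249.,  20.]), 0.98, array([219., 148.])), (array([377., 170.,  15.]), 0.68, array([148., 210.])), (array([378., 257.,  18.]), 0.64, array([140., 141.])), (array([589., 203.,  62.]), 0.64, array([318., 194.]))]
track [(array([605., 202.,  63.]), 0.77, array([332., 196.]))]
chute [(array([597., 193.,  50.]), 0.64, array([323., 200.]))]
jar [(array([739.,  88.,  66.]), 0.9, array([438., 287.])), (array([601., 199.,  61.]), 0.34, array([328., 198.]))]
tin [(array([760., 206.,  21.]), 0.55, array([451., 184.]))]
driver [(array([475., 404.,  16.]), 0.78, array([215.,   5.]))]
pawl []
```

View pics/w1b.png

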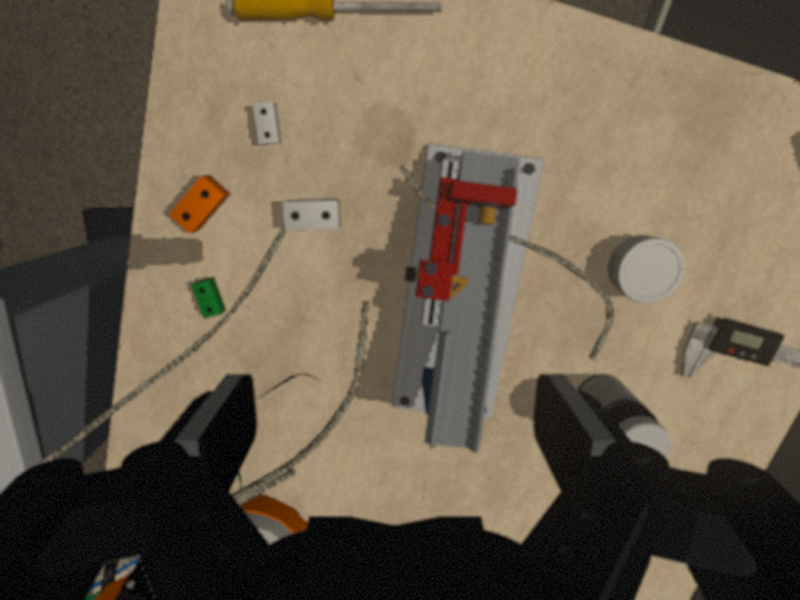

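The wrist view, at 800x600, shows the block at (311,215) with its long axis near world x. The chute's upper end lies between (428,443) and (478,450), the base plate corners are (428,146), (543,158) and (393,405), and the plunger is at (487,215). The tin, jar and driver are all clear. Now to triangulate.

```bash
python3 - <<'E'
from h import *
import pickle
cw,im=pickle.load(open('w1.pkl','rb'));cs=viewer.calibration('scene')
W=lambda u,v:(u*560/800,v*420/600); S=lambda u,v:(190+u/3.3,150+v/3.3)
pairs={'upL':((428,443),(422,112)),'upR':((478,450),(382,88)),'blkboreL':((296,215),(433,396)),'blkboreR':((325,215),(399,377)),'lowLplate':((428,146),(250,394)),'lowRplate':((543,158),(150,320)),'upLplate':((393,405),(452,188)),'plungerTip':((489,206),(241,266))}
for k,(w,s) in pairs.items():
    P=tri([(cw,W(*w)),(cs,S(*s))]);print(k,np.round(P,1),'res',np.round(proj(cw,P)-W(*w),1),np.round(proj(cs,P)-S(*s),1))
for k,w in [('L1',(428,146)),('R1',(543,158)),('L2',(393,405)),('R2',(488,412))]: print(k,np.round(atz(cw,W(*w),4),1))
for r in [spotter.masks_of('wrist','block')[0]]:
    m=r['mask'].astype(np.uint8);cnt=max(cv2.findContours(m,0,1)[0],key=cv2.contourArea);b=cv2.minAreaRect(cnt);print(b)
    for p in cv2.boxPoints(b):print(np.round(atz(cw,p,20),1))
big=cv2.resize(im[80:330,260:400],None,fx=4,fy=4,interpolation=cv2.INTER_CUBIC)[:,:800]
save(cv2.resize(im[90:325,265:385],None,fx=2.55,fy=2.55,interpolation=cv2.INTER_CUBIC),'ch.png')
E
```

```text
upL [571.1  65.7  79.3] res [ 0.4 -0.7] [ 0.3 -0.2]
upR [614.5  52.1  70.6] res [ 0. -0.] [ 0. -0.]
blkboreL [457.7 245.4  14.6] res [-0.  0.] [-0.  0.]
blkboreR [483.5 246.3  17.9] res [ 0.3 -0.3] [ 0.2 -0. ]
lowLplate [570.5 302.5  -3.8] res [-0.1  0.1] [-0.1 -0. ]
lowRplate [667.3 292.6   1.5] res [-1.5  0.5] [-0.7 -0.2]
upLplate [541.6  58.6   5.1] res [ 0.2 -0.3] [ 0.2 -0.1]
plungerTip [609.8 257.7  66.1] res [-2.4  1.1] [-1.2 -0.2]
L1 [570.2 302.5   4. ]
R1 [668.3 293.2   4. ]
L2 [541.2  57.5   4. ]
R2 [635.9  49.9   4. ]
((139.22354125976562, 142.4058837890625), (24.513141632080078, 40.674461364746094), 40.601295471191406)
[349.2 246.7  20. ]
[385.2 282.9  20. ]
[405.5 264.5  20. ]
[369.6 227.3  20. ]
```

>>> move_arm --steps '[{"dp": [0.6,-1.8,1.5],"angular": [0,0,7],"hand": 1},{"dp": [1.2,-3.6,3],"angular": [0,0,14],"hand": 1},{"dp": [2.2,-5.4,4.5],"angular": [0,0,21],"hand": 1},{"dp": [2.2,-7.2,6],"angular": [0,0,28],"hand": 1},{"dp": [2.2,-7.2,6],"angular": [0,0,35],"hand": 1}]'

```text
clock: 2.32
tcp_pos: [465.7, 245.0, 178.5]
tcp_rot: [[0.576, 0.818, -0.008], [0.818, -0.576, -0.003], [-0.007, -0.005, -1.0]]
contact_force: [-1.6, -0.3, 0.0]
grip_width: 85.3
finger_force: 0.0
```

>>> move_arm --steps '[{"dp": [0,0,0],"angular": [0,0,7],"hand": 0.8},{"dp": [0,0,0],"angular": [0,0,14],"hand": 0.7},{"dp": [0,0,0],"angular": [0,0,21],"hand": 0.7},{"dp": [0,0,0],"angular": [0,0,28],"hand": 0.7},{"dp": [0,0,0],"angular": [0,0,35],"hand": 0.7}]'

```text
clock: 2.73
tcp_pos: [471.6, 245.1, 182.0]
tcp_rot: [[0.942, 0.336, 0.0], [0.336, -0.942, 0.0], [0.0, 0.0, -1.0]]
contact_force: [0.7, -0.7, -0.8]
grip_width: 59.7
finger_force: 0.0
```

>>> move_arm --steps '[{"dp": [0,0,1],"angular": [0,0,7],"hand": 0.7},{"dp": [0,0,2],"angular": [0,0,14],"hand": 0.7},{"dp": [0,0,3],"angular": [0,0,20],"hand": 0.7},{"dp": [0,0,3],"angular": [0,0,20],"hand": 0.7},{"dp": [0,0,3],"angular": [0,0,20],"hand": 0.7}]'

```text
clock: 3.15
tcp_pos: [471.2, 245.0, 151.6]
tcp_rot: [[1.0, 0.003, -0.001], [0.003, -1.0, -0.001], [-0.001, 0.001, -1.0]]
contact_force: [0.4, -0.1, 1.1]
grip_width: 59.8
finger_force: 0.0
```

```bash
python3 - <<'E'
from h import *
import pickle
s=manip.state();print(np.round(s['tcp_pos'],1),s['clock'],np.round(s['tcp_rot'],3).tolist(),s['grip_width'],np.round(s['joint_positions']))
c=viewer.calibration('wrist');im=viewer.grab_frame('wrist')
pickle.dump((c,im),open('w2.pkl','wb'))
for r in spotter.masks_of('wrist','block')[:3]:
    m=r['mask'].astype(np.uint8);cnt=max(cv2.findContours(m,0,1)[0],key=cv2.contourArea);b=cv2.minAreaRect(cnt);print(r['confidence'],b)
    for p in cv2.boxPoints(b):print(np.round(atz(c,p,20),1))
save(cv2.resize(im,(800,600),interpolation=cv2.INTER_CUBIC),'w2.png')
E
```

```text
[471.2 245.  151.6] 3.15 [[1.0, 0.003, -0.001], [0.003, -1.0, -0.001], [-0.001, 0.001, -1.0]] 59.84680776030764 [ -36.   13.    5.  107.   -1.   60. -121.]
0.89 ((265.75, 272.75), (45.961936950683594, 29.698484420776367), 45.0)
[384.2 281.7  20. ]
[407.9 259.7  20. ]
[371. 226.  20.]
[345.9 248.1  20. ]
0.88 ((201.47927856445312, 216.1063690185547), (19.499326705932617, 34.793949127197266), 86.98721313476562)
[448.8 334.3  20. ]
[450.8 300.1  20. ]
[430.5 300.   20. ]
[428.5 334.9  20. ]
0.82 ((334.5, 274.5), (19.0, 13.0), 90.0)
[386.7 189.5  20. ]
[386.7 176.   20. ]
[364.6 174.6  20. ]
[364.6 188.4  20. ]
```

View pics/w2.png

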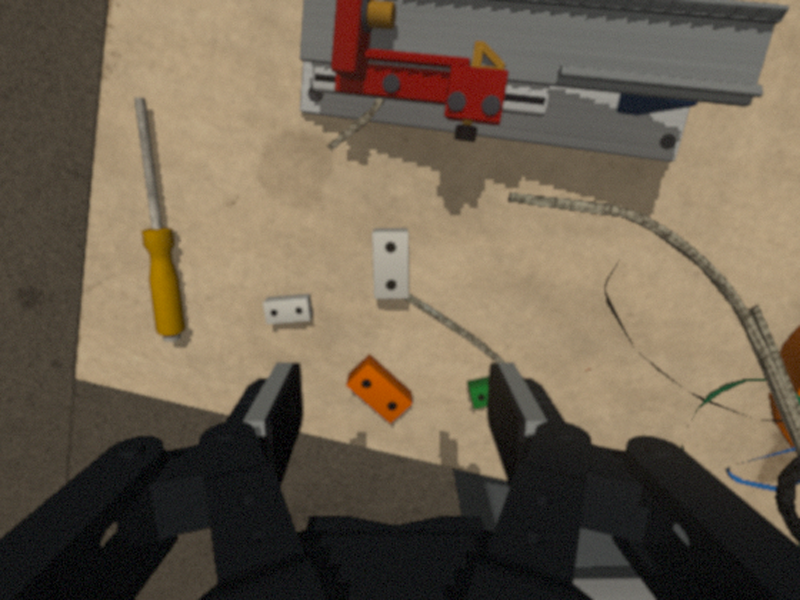

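The view from above shows the block's top face from (373,230) to (410,299), bores at (390,247) and (391,285). The chute's upper-end rail tips are at (788,8) and (762,93), and the plate's near edge runs from (303,112) to (672,160).

```bash
python3 - <<'E'
from h import *
import pickle
c1,_=pickle.load(open('w1.pkl','rb'));c2,im2=pickle.load(open('w2.pkl','rb'))
W=lambda p:np.array(p)*.7
for k,a,b in [('upL',(428,443),(762,93)),('upR',(478,450),(788,8)),('boreN',(296,215),(391,285)),('boreF',(325,215),(390,247)),('L1',(428,146),(303,112)),('L2',(393,405),(672,160)),('plgTip',(487,222),(394,14)),('redTopCorner',(417,297),(501,123))]:
    P=tri([(c1,W(a)),(c2,W(b))]);print(k,np.round(P,1),np.round(proj(c1,P)-W(a),1),np.round(proj(c2,P)-W(b),1))
for p in [(373,230),(408,230),(410,299),(374,299),(390,247),(391,285)]: print(np.round(atz(c2,W(p),20),1))
for p in [(788,8),(762,93)]: print([np.round(atz(c2,W(p),z),1) for z in (85,92,98)])
for p in [(478,450),(428,443)]: print([np.round(atz(c1,W(p),z),1) for z in (85,92,98)])
E
```

```text
upL [563.6 118.4 159.2] [-0.2  0.1] [-0.2 -0.3]
upR [611.7  57.5  80.5] [-0.7  1. ] [-1.7 -1.2]
boreN [458.8 246.2  23.7] [-0.7  0.4] [-0.4 -0.8]
boreF [483.6 246.4  22.1] [-0.  0.] [-0. -0.]
L1 [569.3 302.5   7.4] [-0.5 -0. ] [ 0.  -0.7]
L2 [541.3 162.7 189. ] [-0. -0.] [ 0. -0.]
plgTip [615.7 244.1  44.4] [-0. -0.] [ 0. -0.]
redTopCorner [559.9 185.   56. ] [-0.4 -0.1] [ 0.1 -0.7]
[494.6 257.7  20. ]
[494.6 234.6  20. ]
[447.  232.7  20. ]
[446.9 257.5  20. ]
[483.2 246.5  20. ]
[456.9 245.8  20. ]
[array([609.8,  59.6,  85. ]), array([607.9,  64.8,  92. ]), array([606.2,  69.3,  98. ])]
[array([572.5,  64.2,  85. ]), array([571.7,  69.3,  92. ]), array([570.9,  73.6,  98. ])]
[array([611.5,  62. ,  85. ]), array([610.1,  66.9,  92. ]), array([608.8,  71. ,  98. ])]
[array([570.1,  68.6,  85. ]), array([569.5,  73.3,  92. ]), array([569. ,  77.4,  98. ])]
```

>>> move_arm --steps '[{"dp": [0,-0.1,3],"angular": [0,0,0],"hand": 0.6},{"dp": [0,-0.1,6.5],"angular": [0,0,0],"hand": 0.55},{"dp": [0,-0.1,10],"angular": [0,0,0],"hand": 0.5},{"dp": [0,-0.1,12.5],"angular": [0,0,0],"hand": 0.5},{"dp": [0,-0.1,13.4],"angular": [0,0,0],"hand": 0.5}]' --squeeze 35

```text
clock: 3.67
tcp_pos: [469.3, 245.0, 15.0]
tcp_rot: [[1.0, 0.002, -0.005], [0.002, -1.0, -0.003], [-0.005, 0.003, -1.0]]
contact_force: [-0.5, -0.2, -0.0]
grip_width: 42.6
finger_force: 0.0
```

>>> move_arm --steps '[{"dp": [0,0,0.6],"angular": [0,0,0],"hand": 0.5},{"dp": [0,0,0.6],"angular": [0,0,0],"hand": 0.3},{"dp": [0,0,0.6],"angular": [0,0,0],"hand": 0.1},{"dp": [0,0,0.6],"angular": [0,0,0],"hand": 0.1},{"dp": [0,0,0.6],"angular": [0,0,0],"hand": 0.1}]'

```text
clock: 4.08
tcp_pos: [472.8, 247.0, 13.5]
tcp_rot: [[1.0, 0.0, 0.003], [0.0, -1.0, 0.002], [0.003, -0.002, -1.0]]
contact_force: [-0.3, 0.8, 0.2]
grip_width: 8.5
finger_force: 0.0
```

The fingers closed on nothing, so I'll look.

```bash
python3 - <<'E'
from h import *
s=manip.state();print(np.round(s['tcp_pos'],1),s['clock'],s['grip_width'],s['finger_force'])
im=viewer.grab_frame('wrist');sc=viewer.grab_frame('scene')[230:330,260:390]
a=cv2.resize(im,(533,400));b=cv2.resize(sc,(520,400),interpolation=cv2.INTER_CUBIC)[:, :260]
save(np.hstack([a,b]),'w3.png')
E
```

```text
[472.8 247.   13.5] 4.0833 8.51204857882171 0.0
```

View pics/w3.png

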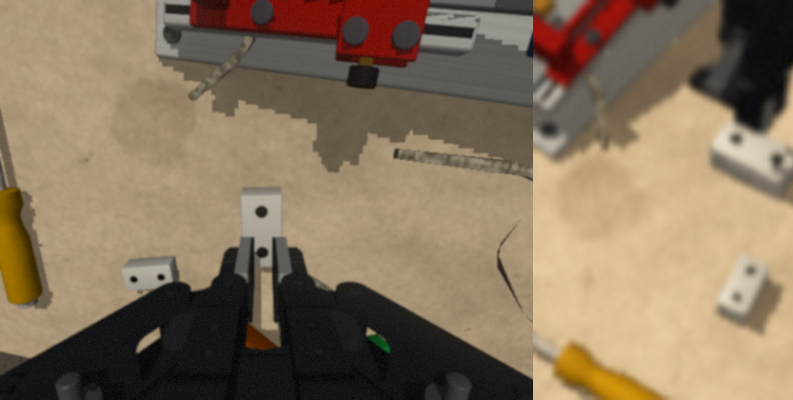

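```bash
python3 - <<'E'
from h import *
s=manip.state();c=viewer.calibration('wrist');f=533/560
print('tcp',proj(c,s['tcp_pos'])*f, s['joint_positions'], c['xyz'],s['tcp_pos'])
for z in (0,10,20,30,40): print(z,[np.round(atz(c,np.array(p)/f,z),1) for p in ((261,212),(262,253),(242,188),(281,188))])
for dz in (0,13,20,30): print(dz,proj(c,np.array(s['tcp_pos'])+[11,5,dz])*f,proj(c,np.array(s['tcp_pos'])+[-11,5,dz])*f)
E
```

```text
tcp [260.48389629 224.18622073] [ -35.48938717   23.18640667    4.02369161  114.01639614   -2.32969844
   42.74043987 -120.07508373] [542.96328994 245.16242894 193.35622083] [472.31753121 246.72509272  13.01849044]
0 [array([475.7, 246.5,   0. ]), array([446.4, 245.9,   0. ]), array([491.8, 258.5,   0. ]), array([491.8, 233.8,   0. ])]
10 [array([479.1, 246.4,  10. ]), array([451.4, 245.8,  10. ]), array([494.4, 257.8,  10. ]), array([494.4, 234.4,  10. ])]
20 [array([482.6, 246.4,  20. ]), array([456.4, 245.8,  20. ]), array([497. , 257.1,  20. ]), array([497.1, 235. ,  20. ])]
30 [array([486.1, 246.3,  30. ]), array([461.4, 245.7,  30. ]), array([499.7, 256.4,  30. ]), array([499.7, 235.6,  30. ])]
40 [array([489.6, 246.2,  40. ]), array([466.4, 245.7,  40. ]), array([502.3, 255.7,  40. ]), array([502.4, 236.1,  40. ])]
0 [252.14051477 207.09788055] [252.47352018 240.71953155]
13 [251.37077385 214.36198215] [251.75359824 250.01513058]
20 [250.9098017  218.71295063] [251.3241254  255.56165844]
30 [250.18476978 225.55741844] [250.65115831 264.25464902]
```

>>> move_arm --steps '[{"dp": [0,0,0],"angular": [0,0,0],"hand": 0.5},{"dp": [0,0,0],"angular": [0,0,0],"hand": 0.5},{"dp": [0,0,0],"angular": [0,0,0],"hand": 0.5},{"dp": [0,0,0.3],"angular": [0,0,0],"hand": 0.5},{"dp": [0,0,0.6],"angular": [0,0,0],"hand": 0.5}]'

```text
clock: 4.6
tcp_pos: [471.6, 246.3, 5.8]
tcp_rot: [[1.0, 0.0, 0.0], [0.0, -1.0, 0.0], [0.0, -0.0, -1.0]]
contact_force: [-0.5, -0.7, -0.4]
grip_width: 42.8
finger_force: 0.0
```

```bash
python3 - <<'E'
from h import *
s=manip.state();c=viewer.calibration('wrist');im=viewer.grab_frame('wrist');sd=viewer.grab_frame('side');sc=viewer.grab_frame('scene')
print(np.round(s['tcp_pos'],1),s['grip_width'],np.round(s['contact_force'],1))
t=np.array(s['tcp_pos'])
for n,g in(('scene',sc),('side',sd)):
    p=proj(viewer.calibration(n),t);print(n,p)
    u,v=p.astype(int);q=g[v-45:v+25,u-35:u+35];print(u-35,v-45)
    save(cv2.resize(q,(400,400),interpolation=cv2.INTER_CUBIC),n+'_t.png')
a=cv2.imread('pics/scene_t.png');b=cv2.imread('pics/side_t.png');cv2.imwrite('pics/t.png',np.hstack([a,b]))
E
```

```text
[471.6 246.3   5.8] 42.83548738922968 [-0.5 -0.7 -0.4]
scene [315.31906895 269.61159811]
280 224
side [233.24155702 240.39660452]
198 195
```

View pics/t.png

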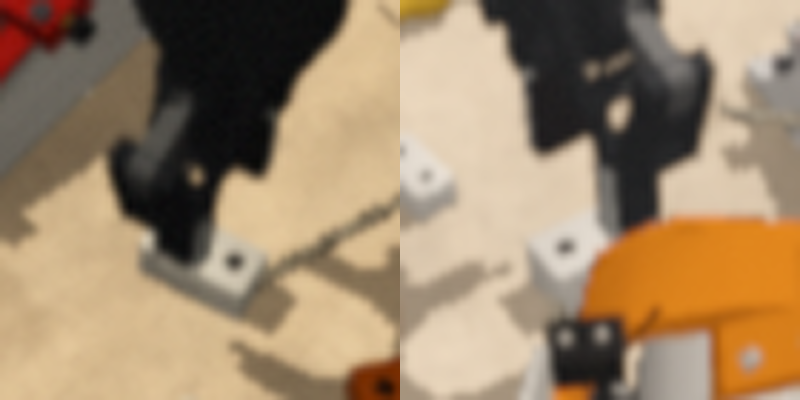

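```bash
python3 - <<'E'
from h import *
c=viewer.calibration('scene');t=np.array([471.6,246.3,5.8])
o,d=ray(c,(280+180/5.714,224+264/5.714))
for y in (268,275): print(o+d*(y-o[1])/d[1])
for z in (10,20,30,40,50): print(z,(proj(c,[471.6,270,z])-[280,224])*5.714)
E
```

```text
[471.120833   268.          31.27460999]
[467.98377405 275.          42.76934755]
10 [172.8718584  297.32638269]
20 [174.48421915 283.25788363]
30 [176.12490062 268.94804776]
40 [177.79467152 254.39047387]
50 [179.49432924 239.57852734]
```

>>> move_arm --steps '[{"dp": [0,0,0.3],"angular": [0,0,0],"hand": 0.43},{"dp": [0,0,0.6],"angular": [0,0,0],"hand": 0.43},{"dp": [0,0,0.9],"angular": [0,0,0],"hand": 0.43},{"dp": [0,0,1.2],"angular": [0,0,0],"hand": 0.43},{"dp": [0,0,1.2],"angular": [0,0,0],"hand": 0.43}]'

```text
clock: 5.17
tcp_pos: [470.9, 245.9, -6.9]
tcp_rot: [[1.0, 0.0, -0.001], [0.0, -1.0, -0.001], [-0.001, 0.001, -1.0]]
contact_force: [-0.3, -0.2, -0.3]
grip_width: 37.0
finger_force: 0.0
```

>>> move_arm --steps '[{"dp": [0,0,0.2],"angular": [0,0,0],"hand": 0.43},{"dp": [0,0,0.4],"angular": [0,0,0],"hand": 0.43},{"dp": [0,0,0.4],"angular": [0,0,0],"hand": 0.43}]'

```text
clock: 5.42
tcp_pos: [471.3, 246.2, -10.5]
tcp_rot: [[1.0, 0.0, -0.0], [0.0, -1.0, -0.0], [-0.0, 0.0, -1.0]]
contact_force: [0.7, -0.5, 0.5]
grip_width: 36.6
finger_force: 0.0
```

>>> move_arm --steps '[{"dp": [0,0,0.2],"angular": [0,0,0],"hand": 0.43},{"dp": [0,0,0.3],"angular": [0,0,0],"hand": 0.43},{"dp": [0,0,0.3],"angular": [0,0,0],"hand": 0.43}]'

```text
clock: 5.67
tcp_pos: [471.3, 246.2, -13.3]
tcp_rot: [[1.0, 0.0, -0.0], [0.0, -1.0, -0.0], [-0.0, 0.0, -1.0]]
contact_force: [0.8, -0.6, 0.2]
grip_width: 37.0
finger_force: 0.0
```

>>> move_arm --steps '[{"dp": [0,0,0.2],"angular": [0,0,0],"hand": 0.43},{"dp": [0,0,0.4],"angular": [0,0,0],"hand": 0.43},{"dp": [0,0,0.4],"angular": [0,0,0],"hand": 0.43}]'

```text
clock: 5.92
tcp_pos: [471.2, 246.1, -17.5]
tcp_rot: [[1.0, 0.0, -0.001], [0.0, -1.0, -0.0], [-0.001, 0.0, -1.0]]
contact_force: [-0.1, 0.1, -0.6]
grip_width: 36.6
finger_force: 0.0
```

>>> move_arm --steps '[{"dp": [0,0,0.2],"angular": [0,0,0],"hand": 0.43},{"dp": [0,0,0.3],"angular": [0,0,0],"hand": 0.43},{"dp": [0,0,0.3],"angular": [0,0,0],"hand": 0.43}]'

```text
clock: 6.17
tcp_pos: [471.3, 246.1, -20.4]
tcp_rot: [[1.0, 0.0, -0.0], [0.0, -1.0, -0.0], [-0.0, 0.0, -1.0]]
contact_force: [-0.6, -0.2, -0.5]
grip_width: 36.7
finger_force: 0.0
```

>>> move_arm --steps '[{"dp": [0,0,0.15],"angular": [0,0,0],"hand": 0.43},{"dp": [0,0,0.3],"angular": [0,0,0],"hand": 0.43},{"dp": [0,0,0.3],"angular": [0,0,0],"hand": 0.43}]'

```text
clock: 6.42
tcp_pos: [471.3, 246.1, -23.4]
tcp_rot: [[1.0, 0.0, -0.0], [0.0, -1.0, -0.0], [-0.0, 0.0, -1.0]]
contact_force: [0.3, -0.6, -0.4]
grip_width: 36.6
finger_force: 0.0
```

>>> move_arm --steps '[{"dp": [0,0,0.1],"angular": [0,0,0],"hand": 0.43},{"dp": [0,0,0.2],"angular": [0,0,0],"hand": 0.43},{"dp": [0,0,0.2],"angular": [0,0,0],"hand": 0.43}]'

```text
clock: 6.67
tcp_pos: [471.4, 246.2, -25.3]
tcp_rot: [[1.0, 0.0, -0.0], [0.0, -1.0, -0.0], [-0.0, 0.0, -1.0]]
contact_force: [-0.1, -0.4, -0.1]
grip_width: 37.0
finger_force: 0.0
```

>>> move_arm --steps '[{"dp": [0,0,0.1],"angular": [0,0,0],"hand": 0.43},{"dp": [0,0,0.2],"angular": [0,0,0],"hand": 0.43},{"dp": [0,0,0.2],"angular": [0,0,0],"hand": 0.43}]'

```text
clock: 6.92
tcp_pos: [471.4, 246.2, -27.3]
tcp_rot: [[1.0, 0.0, -0.0], [0.0, -1.0, -0.0], [-0.0, 0.0, -1.0]]
contact_force: [0.2, -0.4, -0.1]
grip_width: 37.1
finger_force: 0.0
```

>>> move_arm --steps '[{"dp": [0,0,0.1],"angular": [0,0,0],"hand": 0.43},{"dp": [0,0,0.2],"angular": [0,0,0],"hand": 0.43},{"dp": [0,0,0.2],"angular": [0,0,0],"hand": 0.43}]'

```text
clock: 7.17
tcp_pos: [471.4, 246.2, -29.3]
tcp_rot: [[1.0, 0.0, -0.0], [0.0, -1.0, -0.0], [-0.0, 0.0, -1.0]]
contact_force: [0.7, 0.1, 1.3]
grip_width: 36.5
finger_force: 0.0
```

>>> move_arm --steps '[{"dp": [0,0,0.1],"angular": [0,0,0],"hand": 0.43},{"dp": [0,0,0.1],"angular": [0,0,0],"hand": 0.43}]'

```text
clock: 7.33
tcp_pos: [471.4, 246.2, -30.3]
tcp_rot: [[1.0, 0.0, -0.0], [0.0, -1.0, -0.0], [-0.0, 0.0, -1.0]]
contact_force: [0.1, -0.0, -0.4]
grip_width: 36.5
finger_force: 0.0
```

```bash
python3 - <<'E'
from h import *
s=manip.state();c=viewer.calibration('scene')
im=viewer.grab_frame('scene');print(np.round(s['tcp_pos'],1),np.round(s['contact_force'],1))
w=viewer.grab_frame('wrist')
a=cv2.resize(w,(533,400));q=im[224:294,280:350]
save(np.hstack([a,cv2.resize(q,(267,267)),][:1]+[np.vstack([cv2.resize(q,(267,267),interpolation=cv2.INTER_CUBIC),np.zeros((133,267,3),np.uint8)])]),'t2.png')
E
```

```text
[471.4 246.2 -30.3] [ 0.1 -0.  -0.4]
```

View pics/t2.png

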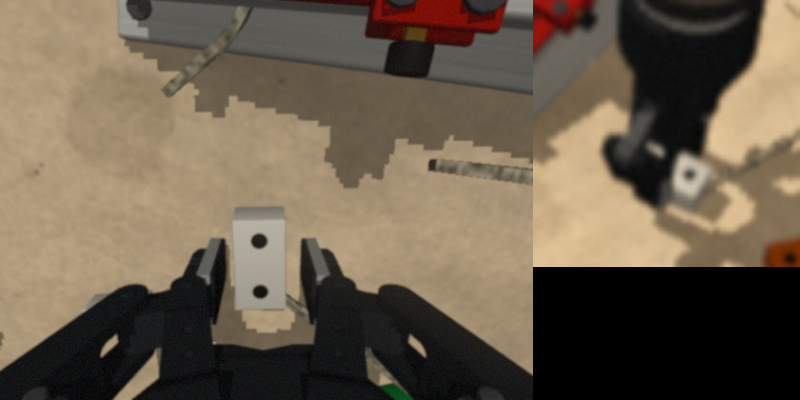

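The fingers now straddle the block at (260,260), but the tips clearly sit well above the reported TCP, by roughly 40 mm. I'll find the real offset by touching the bench lightly.

>>> move_arm --steps '[{"dp": [0,0,0.15],"angular": [0,0,0],"hand": 0.43},{"dp": [0,0,0.3],"angular": [0,0,0],"hand": 0.43},{"dp": [0,0,0.4],"angular": [0,0,0],"hand": 0.43},{"dp": [0,0,0.4],"angular": [0,0,0],"hand": 0.43}]'

```text
clock: 7.77
tcp_pos: [471.3, 246.1, -34.4]
tcp_rot: [[1.0, 0.0, -0.0], [0.0, -1.0, -0.0], [-0.0, 0.0, -1.0]]
contact_force: [-0.2, -0.5, -1.4]
grip_width: 36.8
finger_force: 0.0
```

>>> move_arm --steps '[{"dp": [0,0,0.1],"angular": [0,0,0],"hand": 0.43},{"dp": [0,0,0.2],"angular": [0,0,0],"hand": 0.43},{"dp": [0,0,0.2],"angular": [0,0,0],"hand": 0.43}]'

```text
clock: 8.02
tcp_pos: [471.4, 246.2, -36.3]
tcp_rot: [[1.0, 0.0, -0.0], [0.0, -1.0, -0.0], [-0.0, 0.0, -1.0]]
contact_force: [-0.3, 1.0, -0.4]
grip_width: 36.6
finger_force: 0.0
```

>>> move_arm --steps '[{"dp": [0,0,0.1],"angular": [0,0,0],"hand": 0.43},{"dp": [0,0,0.2],"angular": [0,0,0],"hand": 0.43},{"dp": [0,0,0.2],"angular": [0,0,0],"hand": 0.43}]'

```text
clock: 8.27
tcp_pos: [471.4, 246.2, -38.3]
tcp_rot: [[1.0, 0.0, -0.0], [0.0, -1.0, -0.0], [-0.0, 0.0, -1.0]]
contact_force: [0.5, -0.4, -0.1]
grip_width: 36.8
finger_force: 0.0
```

>>> move_arm --steps '[{"dp": [0,0,0.1],"angular": [0,0,0],"hand": 0.43},{"dp": [0,0,0.15],"angular": [0,0,0],"hand": 0.43},{"dp": [0,0,0.15],"angular": [0,0,0],"hand": 0.43}]'

```text
clock: 8.52
tcp_pos: [471.5, 246.3, -38.6]
tcp_rot: [[1.0, -0.0, -0.0], [-0.0, -1.0, -0.0], [-0.0, 0.0, -1.0]]
contact_force: [-2.7, -1.1, 10.5]
grip_width: 36.9
finger_force: 4.8
```

>>> move_arm --steps '[{"dp": [0,0,0.1],"angular": [0,0,0],"hand": 0.43},{"dp": [0,0,0.15],"angular": [0,0,0],"hand": 0.43},{"dp": [0,0,0.15],"angular": [0,0,0],"hand": 0.43}]'

```text
clock: 8.77
tcp_pos: [471.5, 246.3, -38.6]
tcp_rot: [[1.0, -0.0, -0.001], [-0.0, -1.0, -0.0], [-0.001, 0.0, -1.0]]
contact_force: [-6.1, -2.6, 22.5]
grip_width: 36.6
finger_force: 11.0
```

Contact came at a reported z of -38.6, so the real tips are 38.6 mm behind the reported TCP. I'll lift 12–15 mm and grasp with the tips about 11 mm up.

>>> move_arm --steps '[{"dp": [0,0,-0.6],"angular": [0,0,0],"hand": 0.43},{"dp": [0,0,-1.2],"angular": [0,0,0],"hand": 0.43},{"dp": [0,0,-1.5],"angular": [0,0,0],"hand": 0.43},{"dp": [0,0,-1.5],"angular": [0,0,0],"hand": 0.3},{"dp": [0,0,-1.5],"angular": [0,0,0],"hand": 0.15}]' --squeeze 35

```text
clock: 9.18
tcp_pos: [472.2, 246.8, -25.4]
tcp_rot: [[1.0, 0.0, 0.001], [0.0, -1.0, 0.001], [0.001, -0.001, -1.0]]
contact_force: [-0.5, -0.3, 7.4]
grip_width: 22.6
finger_force: 34.3
```

>>> move_arm --steps '[{"dp": [0,0,0],"angular": [0,0,0],"hand": 0.15},{"dp": [0,0,0],"angular": [0,0,0],"hand": 0.15},{"dp": [0,0,0],"angular": [0,0,0],"hand": 0.15}]'

```text
clock: 9.43
tcp_pos: [472.1, 246.7, -25.4]
tcp_rot: [[1.0, 0.0, 0.001], [0.0, -1.0, 0.001], [0.001, -0.001, -1.0]]
contact_force: [-1.1, -1.0, 7.5]
grip_width: 23.2
finger_force: 34.4
```

Gripped at 23 mm. Next I'll lift, turn back about -83° and go over the chute's upper end.

>>> move_arm --steps '[{"dp": [0,0,-2],"angular": [0,0,0],"hand": 0.15},{"dp": [0,0,-6],"angular": [0,0,0],"hand": 0.15},{"dp": [0,0,-10],"angular": [0,0,0],"hand": 0.15},{"dp": [0,0,-14],"angular": [0,0,0],"hand": 0.15},{"dp": [0,0,-17.5],"angular": [0,0,0],"hand": 0.15}]'

```text
clock: 9.85
tcp_pos: [471.3, 246.1, 150.7]
tcp_rot: [[1.0, 0.0, 0.0], [0.0, -1.0, 0.0], [0.0, -0.0, -1.0]]
contact_force: [1.0, 0.5, -1.3]
grip_width: 23.2
finger_force: 35.2
```

>>> move_arm --steps '[{"dp": [1,2,0],"angular": [0,0,-7],"hand": 0.15},{"dp": [3,5,0],"angular": [0,0,-14],"hand": 0.15},{"dp": [5,8,0],"angular": [0,0,-21],"hand": 0.15},{"dp": [7,11,0],"angular": [0,0,-28],"hand": 0.15},{"dp": [9,13,0],"angular": [0,0,-35],"hand": 0.15}]'

```text
clock: 10.27
tcp_pos: [561.4, 112.8, 148.2]
tcp_rot: [[0.824, 0.567, -0.002], [0.567, -0.824, -0.002], [-0.002, 0.001, -1.0]]
contact_force: [0.1, -0.4, -1.9]
grip_width: 22.9
finger_force: 35.2
```

>>> move_arm --steps '[{"dp": [0,0,0],"angular": [0,0,-7],"hand": 0.15},{"dp": [0,0,0],"angular": [0,0,-14],"hand": 0.15},{"dp": [0,0,0],"angular": [0,0,-21],"hand": 0.15},{"dp": [0,0,0],"angular": [0,0,-28],"hand": 0.15},{"dp": [0,0,0],"angular": [0,0,-35],"hand": 0.15}]'

```text
clock: 10.68
tcp_pos: [560.8, 115.9, 147.7]
tcp_rot: [[0.348, 0.937, -0.002], [0.937, -0.348, -0.001], [-0.001, -0.002, -1.0]]
contact_force: [-0.2, -0.8, -1.5]
grip_width: 23.1
finger_force: 35.2
```

>>> move_arm --steps '[{"dp": [0,0,0],"angular": [0,0,-6],"hand": 0.15},{"dp": [0,0,0],"angular": [0,0,-13.5],"hand": 0.15},{"dp": [0,0,0],"angular": [0,0,-13.5],"hand": 0.15},{"dp": [0,0,0],"angular": [0,0,-13.5],"hand": 0.15}]'

```text
clock: 11.02
tcp_pos: [561.0, 116.0, 148.1]
tcp_rot: [[0.129, 0.992, -0.001], [0.992, -0.129, -0.0], [-0.0, -0.001, -1.0]]
contact_force: [0.1, 0.0, -2.0]
grip_width: 22.6
finger_force: 35.2
```

>>> move_arm --steps '[{"dp": [-2.6,1.8,0],"angular": [0,0,0],"hand": 0.15},{"dp": [-5.2,3.6,0],"angular": [0,0,0],"hand": 0.15},{"dp": [-5.2,3.6,0],"angular": [0,0,0],"hand": 0.15},{"dp": [-5.2,3.6,0],"angular": [0,0,0],"hand": 0.15}]'

```text
clock: 11.35
tcp_pos: [591.1, 57.2, 148.4]
tcp_rot: [[0.133, 0.991, -0.0], [0.991, -0.133, -0.001], [-0.001, -0.0, -1.0]]
contact_force: [0.7, -0.0, -0.9]
grip_width: 22.7
finger_force: 35.2
```

```bash
python3 - <<'E'
from h import *
import pickle
s=manip.state();c=viewer.calibration('wrist');im=viewer.grab_frame('wrist')
pickle.dump((c,im,s),open('w4.pkl','wb'))
print(np.round(s['tcp_pos'],1))
save(cv2.resize(im,(800,600),interpolation=cv2.INTER_CUBIC),'w4.png')
E
```

```text
[591.1  57.2 148.4]
```

View pics/w4.png

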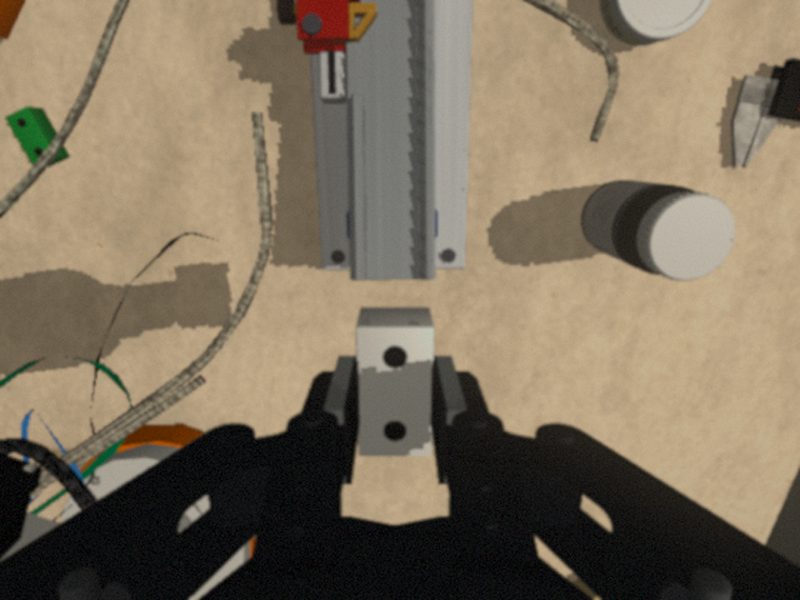

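The view shows the chute's upper end at row 279, between columns 351 and 434. The held block's face runs from column 357 to 433, close to the centre line and nearly parallel to it. I'll pull out edge profiles to refine the line.

```bash
python3 - <<'E'
from h import *
import pickle
c,im,s=pickle.load(open('w4.pkl','rb'))
g=cv2.cvtColor(im,cv2.COLOR_RGB2GRAY)
for r in (60,80,100,120,140,160,180,192): print(r,g[r-1:r+2,218:335].mean(0).astype(int)[::2].tolist())
for u in (260,275,290): print('col',u,g[185:205,u].tolist())
E
```

```text
60 [90, 99, 100, 116, 151, 150, 84, 30, 86, 152, 155, 108, 81, 110, 114, 114, 116, 118, 116, 117, 112, 115, 115, 119, 119, 118, 118, 119, 118, 118, 117, 117, 120, 120, 107, 79, 79, 77, 71, 75, 105, 115, 122, 145, 163, 164, 162, 165, 164, 161, 159, 164, 165, 163, 161, 161, 158, 159, 161]
80 [95, 91, 99, 99, 94, 98, 100, 99, 97, 99, 98, 99, 91, 72, 79, 116, 120, 119, 104, 114, 116, 115, 115, 120, 121, 118, 119, 118, 116, 117, 119, 119, 120, 118, 92, 80, 79, 78, 74, 80, 107, 114, 121, 147, 162, 163, 160, 166, 162, 160, 159, 161, 165, 162, 164, 162, 166, 167, 162]
100 [101, 95, 96, 100, 98, 97, 97, 97, 96, 99, 99, 101, 93, 74, 75, 112, 119, 119, 109, 113, 117, 116, 116, 121, 120, 119, 120, 119, 117, 118, 119, 121, 122, 121, 115, 83, 79, 76, 72, 72, 105, 116, 122, 143, 162, 161, 161, 162, 164, 159, 159, 162, 164, 162, 164, 160, 160, 159, 160]
120 [99, 99, 95, 97, 98, 96, 97, 96, 98, 98, 101, 98, 96, 77, 76, 104, 121, 119, 112, 117, 119, 117, 118, 122, 122, 120, 120, 121, 118, 119, 119, 121, 122, 120, 103, 86, 80, 79, 74, 77, 102, 116, 124, 145, 162, 162, 161, 162, 164, 159, 159, 162, 164,
[... 782 characters left out ...]
 93, 118, 125, 145, 149, 104, 71, 64, 62, 69, 118, 161, 163, 166, 156, 158, 158, 159, 160]
192 [161, 162, 164, 163, 161, 163, 163, 158, 157, 159, 158, 160, 160, 137, 81, 85, 120, 121, 117, 111, 123, 123, 120, 122, 125, 123, 121, 122, 122, 122, 124, 124, 126, 124, 122, 103, 82, 80, 72, 72, 93, 117, 127, 139, 161, 165, 165, 155, 155, 155, 158, 157, 157, 155, 154, 155, 155, 155, 155]
col 260 [123, 122, 124, 123, 121, 127, 124, 123, 123, 120, 123, 142, 160, 164, 166, 167, 162, 163, 159, 157]
col 275 [121, 120, 120, 124, 123, 123, 121, 121, 120, 122, 139, 154, 160, 160, 159, 160, 159, 157, 158, 160]
col 290 [88, 82, 82, 80, 79, 80, 82, 82, 82, 92, 121, 147, 159, 157, 160, 162, 164, 162, 168, 167]
```

```bash
cat > fit.py <<'E'
from h import *
import pickle
c,im,s=pickle.load(open('w4.pkl','rb'))
O=np.array([604,176.,66.9]);h=np.radians(83.3)
for it in range(3):
    n=np.array([np.sin(np.radians(12))*np.cos(h),np.sin(np.radians(12))*np.sin(h),np.cos(np.radians(12))])
    def onp(uv):
        o,d=ray(c,uv);return o+d*(n@(O-o))/(n@d)
    C=[onp((u,r)) for u,r in((274.5,192),(274,165),(273.6,140),(273.3,110),(273.1,80))]
    d=C[-1]-C[0];h=np.arctan2(d[1],d[0])
print(np.degrees(h),np.round(C,1).tolist())
print('edges',np.round([onp(p) for p in((245,192),(304,192),(243.2,80),(303,80))],1).tolist(),'end',onp((270,195.5)))
c1,_=pickle.load(open('w1.pkl','rb'));c2,_=pickle.load(open('w2.pkl','rb'))
for nm,cc,a,b in [('w1',c1,(428,146),(393,405)),('w2',c2,(303,112),(672,160))]:
    A=atz(cc,np.array(a)*.7,4);B=atz(cc,np.array(b)*.7,4);print(nm,A,B,np.degrees(np.arctan2(*(A-B)[1::-1])))
# held block bores -> offset in tool
R=np.array(s['tcp_rot']);t=np.array(s['tcp_pos'])
for p in((395,356),(395,430)): print('bore',np.round(R.T@(atz(c,np.array(p)*.7,t[2]+25.4+20)-t),1))
E
python3 fit.py
```

```text
83.06889804598437 [[590.6, 68.2, 90.0], [592.8, 87.5, 85.9], [594.9, 105.2, 82.1], [597.5, 126.2, 77.6], [600.2, 146.9, 73.1]]
edges [[568.9, 71.1, 89.9], [612.3, 65.3, 90.0], [578.7, 149.8, 73.1], [621.6, 144.0, 73.2]] end [586.9713476   66.12308296  90.52117251]
w1 [570.15011557 302.48173701   4.        ] [541.23822363  57.48778058   4.        ] 83.26961716639619
w2 [568.95509055 303.1162475    4.        ] [539.95583721  57.49342665   4.        ] 83.26659214831079
bore [ 10.9  -0.6 -45.4]
bore [-15.2  -0.6 -45.4]
```

```bash
cat > tgt.py <<'E'
from h import *
from scipy.spatial.transform import Rotation as Ro
a=np.radians(12);h=np.radians(83.15);hd=np.array([np.cos(h),np.sin(h),0]);up=np.array([0,0,1.])
X=hd*np.cos(a)-up*np.sin(a);Z=hd*np.sin(a)+up*np.cos(a);Y=np.cross(Z,X)
O=np.array([603.9+.6,176,58.]) # +.6: camera bias in x
RT=np.c_[X,-Y,-Z]
def go(track,off):  # put tool-offset point 'off' at track coords
    s=manip.state();R=np.array(s['tcp_rot']);t=np.array(s['tcp_pos'])
    P=O+X*track[0]+Y*track[1]+Z*track[2]-RT@np.array(off)
    print('clock',s['clock'],'P',np.round(P,1),'dp cm',np.round(R.T@(P-t)/10,2),'ang',np.round(Ro.from_matrix(R.T@RT).as_rotvec(degrees=True),2))
def where(off):
    s=manip.state();t=np.array(s['tcp_pos'])+np.array(s['tcp_rot'])@np.array(off)-O
    print('track xyz',np.round([t@X,t@Y,t@Z],2),'F track',np.round([np.dot(s['contact_force'],v) for v in(X,Y,Z)],2))
E
python3 -c "
from tgt import *
go((-64,0,30),(-2,0,-25.4));go((-64,0,3),(-2,0,-25.4))"
```

```text
clock 11.4 P [597.4 116.7  75.4] dp cm [ 5.76 -0.05  7.3 ] ang [ -0.11 -12.    -0.58]
clock 11.4 P [596.7 111.2  49. ] dp cm [ 5.2  -0.04  9.94] ang [ -0.11 -12.    -0.58]
```

>>> move_arm --steps '[{"dp": [1.5,0,1.5],"angular": [0,-4,0],"hand": 0.15},{"dp": [3,0,3],"angular": [0,-8,-0.3],"hand": 0.15},{"dp": [4.5,0,5],"angular": [0,-12,-0.6],"hand": 0.15},{"dp": [5.76,-0.05,7],"angular": [-0.1,-12,-0.6],"hand": 0.15},{"dp": [5.76,-0.05,7.3],"angular": [-0.1,-12,-0.6],"hand": 0.15}]'

```text
clock: 11.82
tcp_pos: [593.4, 125.7, 71.3]
tcp_rot: [[0.102, 0.994, -0.028], [0.973, -0.106, -0.204], [-0.206, -0.007, -0.979]]
contact_force: [-1.0, -0.0, -2.0]
grip_width: 22.8
finger_force: 35.2
```

```bash
python3 - <<'E'
from tgt import *
viewer.grab_frame('scene')
go((-64,0,12),(-2,0,-25.4));go((-64,0,3),(-2,0,-25.4));where((-2,0,-25.4))
import pickle
c=viewer.calibration('wrist');im=viewer.grab_frame('wrist');s=manip.state();pickle.dump((c,im,s),open('w5.pkl','wb'))
g=cv2.cvtColor(im,cv2.COLOR_RGB2GRAY)
for r in range(60,260,20): print(r,g[r-1:r+2,210:345].mean(0).astype(int)[::3].tolist())
E
```

```text
clock 11.8667 P [596.9 113.   57.8] dp cm [-0.51  0.38  1.62] ang [-0.18  0.02  0.63]
clock 11.8667 P [596.7 111.2  49. ] dp cm [-0.51  0.38  2.52] ang [-0.18  0.02  0.63]
track xyz [-58.9    3.69  28.21] F track [-0.47 -0.29 -1.88]
60 [102, 59, 57, 60, 58, 56, 59, 58, 59, 45, 42, 66, 62, 61, 62, 77, 130, 129, 129, 127, 129, 128, 127, 128, 127, 128, 127, 126, 129, 128, 125, 117, 83, 82, 80, 86, 79, 87, 122, 129, 149, 178, 177, 181, 177]
80 [67, 67, 60, 59, 60, 59, 61, 62, 61, 60, 60, 62, 51, 58, 60, 74, 126, 131, 131, 127, 129, 128, 126, 128, 128, 129, 127, 129, 130, 128, 127, 106, 86, 85, 80, 82, 81, 94, 128, 132, 165, 177, 180, 180, 177]
100 [60, 59, 60, 60, 59, 59, 60, 60, 59, 61, 61, 61, 110, 110, 99, 84, 86, 115, 117, 115, 118, 128, 129, 128, 130, 127, 125, 127, 128, 126, 129, 95, 82, 83, 85, 80, 81, 110, 125, 139, 175, 175, 179, 174, 173]
120 [68, 66, 65, 62, 60, 64, 61, 59, 62, 63, 61, 64, 106, 112, 115, 119, 126, 128, 127, 125, 126, 128, 127, 127, 129, 126, 128, 126, 125, 128, 128, 90, 85, 83, 91, 81, 85, 125, 127, 157, 175, 177, 176, 174, 172]
140 [107, 99, 108, 161, 165, 86
[... 576 characters left out ...]
, 78, 88, 122, 125, 156, 174, 175, 173, 170, 175, 174]
200 [108, 108, 102, 104, 105, 101, 101, 102, 102, 105, 103, 84, 75, 79, 74, 69, 89, 124, 123, 124, 128, 129, 125, 127, 124, 124, 126, 125, 127, 128, 126, 84, 80, 74, 78, 92, 127, 130, 167, 174, 174, 172, 172, 174, 174]
220 [104, 101, 108, 100, 103, 103, 99, 102, 102, 107, 102, 89, 75, 77, 84, 85, 85, 87, 85, 85, 87, 86, 87, 85, 90, 90, 91, 87, 87, 90, 94, 83, 78, 80, 74, 108, 124, 140, 174, 174, 171, 171, 175, 174, 177]
240 [102, 99, 105, 99, 102, 105, 102, 102, 103, 105, 105, 91, 77, 98, 120, 118, 116, 118, 117, 119, 118, 114, 109, 112, 119, 118, 118, 118, 122, 167, 154, 160, 79, 76, 79, 121, 124, 154, 172, 172, 172, 175, 174, 175, 166]
```

>>> move_arm --steps '[{"dp": [0,0,0],"angular": [0,0,0],"hand": 0.15},{"dp": [0,0,0],"angular": [0,0,0],"hand": 0.15}]'

```text
clock: 12.08
tcp_pos: [598.3, 115.8, 77.3]
tcp_rot: [[0.116, 0.993, -0.022], [0.971, -0.118, -0.207], [-0.208, 0.003, -0.978]]
contact_force: [0.2, -0.1, -0.1]
grip_width: 22.7
finger_force: 35.2
```

```bash
python3 - <<'E'
from tgt import *
go((-64,0,12),(-2,0,-25.4));go((-64,0,3),(-2,0,-25.4));where((-2,0,-25.4))
import pickle
c=viewer.calibration('wrist');s=manip.state();im=viewer.grab_frame('wrist');pickle.dump((c,im,s),open('w5.pkl','wb'))
g=cv2.cvtColor(im,cv2.COLOR_RGB2GRAY)
for r in (160,175,190,205,216,222,240,260): print(r,g[r-1:r+2,236:336].mean(0).astype(int)[::2].tolist())
E
```

```text
clock 12.0833 P [596.9 113.   57.8] dp cm [ 0.12 -0.11  1.97] ang [ 0.19 -0.01  0.04]
clock 12.0833 P [596.7 111.2  49. ] dp cm [ 0.12 -0.11  2.87] ang [ 0.19 -0.01  0.04]
track xyz [-65.17  -0.97  31.75] F track [-0.08 -0.23 -0.14]
160 [89, 91, 90, 85, 79, 94, 111, 122, 124, 123, 121, 122, 125, 128, 126, 125, 124, 127, 128, 125, 125, 124, 127, 124, 127, 127, 128, 120, 106, 93, 83, 82, 88, 78, 80, 89, 119, 127, 129, 141, 169, 171, 173, 174, 173, 172, 171, 170, 173, 174]
175 [73, 80, 115, 131, 130, 128, 115, 114, 123, 123, 121, 123, 124, 126, 127, 125, 125, 127, 125, 125, 125, 125, 125, 124, 128, 127, 124, 105, 89, 82, 80, 80, 87, 78, 79, 92, 125, 124, 128, 155, 173, 170, 173, 173, 172, 170, 169, 170, 173, 174]
190 [75, 76, 112, 130, 127, 127, 118, 113, 122, 122, 121, 122, 124, 131, 127, 125, 125, 126, 124, 124, 124, 127, 124, 126, 129, 126, 127, 123, 115, 87, 82, 79, 74, 75, 75, 99, 127, 128, 133, 157, 172, 169, 171, 171, 170, 169, 171, 174, 173, 175]
205 [77, 73, 75, 75, 70, 69, 68, 71, 77, 94, 118, 124, 124, 127, 129, 125, 125, 125, 126, 124, 122, 125, 125, 125, 127, 130, 128, 127,
[... 326 characters left out ...]
22 [81, 71, 72, 76, 70, 70, 67, 75, 86, 86, 88, 89, 88, 87, 89, 88, 85, 87, 88, 89, 89, 92, 94, 94, 95, 96, 93, 93, 94, 89, 93, 99, 96, 92, 85, 115, 128, 129, 144, 167, 170, 172, 172, 172, 172, 173, 173, 171, 174, 177]
240 [86, 74, 73, 76, 72, 70, 77, 112, 117, 117, 117, 117, 116, 116, 118, 117, 116, 118, 116, 112, 108, 112, 116, 116, 117, 117, 126, 161, 168, 158, 143, 144, 171, 195, 125, 123, 121, 129, 155, 159, 137, 129, 125, 141, 164, 174, 172, 174, 175, 167]
260 [65, 64, 67, 65, 58, 33, 20, 58, 111, 116, 116, 114, 116, 116, 116, 116, 115, 114, 116, 114, 115, 116, 116, 117, 116, 116, 118, 116, 117, 116, 115, 117, 112, 66, 27, 37, 62, 68, 68, 67, 65, 73, 84, 81, 81, 80, 106, 148, 167, 169]
```

>>> move_arm --steps '[{"dp": [0,0,0.7],"angular": [0,0,0],"hand": 0.15},{"dp": [0,0,1.4],"angular": [0,0,0],"hand": 0.15},{"dp": [0,0,2],"angular": [0,0,0],"hand": 0.15},{"dp": [0,0,2],"angular": [0,0,0],"hand": 0.15},{"dp": [0,0,2],"angular": [0,0,0],"hand": 0.15}]'

```text
clock: 12.55
tcp_pos: [596.4, 112.7, 55.6]
tcp_rot: [[0.113, 0.993, -0.025], [0.971, -0.116, -0.207], [-0.209, -0.001, -0.978]]
contact_force: [0.7, 0.4, -1.4]
grip_width: 23.0
finger_force: 35.2
```

```bash
python3 - <<'E'
from tgt import *
go((-64,0,3),(-2,0,-25.4));where((-2,0,-25.4))
c=viewer.calibration('wrist');im=viewer.grab_frame('wrist')
g=cv2.cvtColor(im,cv2.COLOR_RGB2GRAY)
for r in (150,170,190,205,215,225,240): print(r,g[r-1:r+2,220:336].mean(0).astype(int)[::2].tolist())
q=im[120:300,190:370];save(cv2.resize(q,(600,600),interpolation=cv2.INTER_CUBIC),'w6.png')
E
```

```text
clock 12.55 P [596.7 111.2  49. ] dp cm [-0.    0.05  0.68] ang [0.01 0.04 0.2 ]
track xyz [-63.94   0.53   9.78] F track [ 0.79 -0.68 -1.31]
150 [129, 169, 169, 153, 102, 81, 105, 125, 126, 124, 125, 126, 125, 128, 127, 125, 127, 126, 122, 123, 125, 126, 127, 130, 126, 125, 128, 128, 128, 127, 126, 126, 127, 128, 128, 128, 129, 129, 115, 89, 84, 82, 83, 83, 82, 80, 82, 87, 113, 130, 128, 133, 158, 174, 175, 180, 176, 176]
170 [104, 103, 103, 107, 106, 103, 82, 81, 81, 77, 72, 71, 74, 87, 100, 123, 125, 125, 123, 123, 125, 128, 129, 129, 127, 126, 127, 129, 127, 128, 126, 126, 127, 127, 130, 129, 128, 128, 110, 91, 83, 82, 84, 87, 84, 78, 84, 96, 122, 130, 131, 142, 170, 173, 177, 176, 175, 173]
190 [103, 104, 103, 103, 106, 103, 93, 75, 74, 102, 129, 132, 130, 129, 114, 116, 127, 126, 124, 121, 124, 126, 131, 129, 127, 126, 127, 128, 128, 125, 126, 126, 127, 128, 130, 130, 128, 125, 95, 81, 80, 83, 83, 89, 78, 82, 85, 106, 131, 130, 132, 157, 171, 174, 175, 175, 170, 172]
205 [102, 103, 105, 103, 106, 103, 96, 78, 75, 96, 130, 132, 131, 130, 118, 102, 100, 92, 90, 90, 93, 84, 88, 11
[... 273 characters left out ...]
, 80, 81, 80, 81, 82, 80, 89, 102, 99, 102, 100, 102, 100, 95, 82, 84, 80, 73, 75, 79, 83, 91, 119, 131, 131, 141, 169, 174, 174, 174, 173, 172, 172]
225 [100, 103, 102, 105, 106, 107, 102, 79, 73, 73, 77, 72, 73, 72, 71, 83, 91, 92, 94, 92, 93, 92, 91, 92, 91, 93, 95, 97, 99, 100, 101, 102, 102, 103, 102, 103, 103, 100, 99, 105, 108, 103, 87, 81, 80, 79, 92, 123, 127, 130, 150, 170, 175, 174, 174, 172, 173, 175]
240 [101, 102, 103, 102, 105, 107, 104, 83, 74, 71, 80, 74, 69, 70, 76, 111, 119, 118, 119, 118, 119, 119, 118, 119, 119, 118, 116, 113, 109, 114, 116, 118, 119, 118, 130, 145, 143, 158, 202, 207, 208, 194, 114, 78, 76, 77, 101, 127, 131, 134, 155, 174, 174, 175, 174, 173, 174, 176]
```

View pics/w6.png

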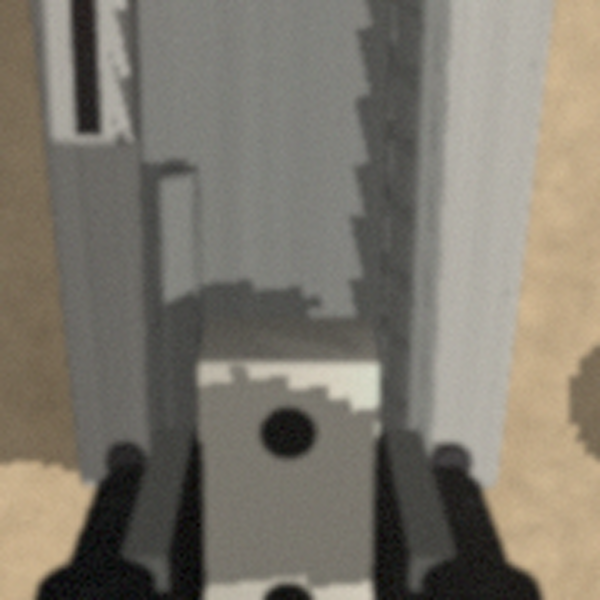

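The last picture shows the block centred between the rails: its top front edge spans 198–380 and the rails' outer edges 150–435. Lowering it.

>>> move_arm --steps '[{"dp": [0,0,0.2],"angular": [0,0,0],"hand": 0.15},{"dp": [0,0,0.4],"angular": [0,0,0],"hand": 0.15},{"dp": [0,0,0.6],"angular": [0,0,0],"hand": 0.15},{"dp": [0,0,0.7],"angular": [0,0,0],"hand": 0.15},{"dp": [0,0,0.7],"angular": [0,0,0],"hand": 0.15}]'

```text
clock: 13.02
tcp_pos: [596.6, 111.6, 49.2]
tcp_rot: [[0.113, 0.993, -0.024], [0.972, -0.115, -0.207], [-0.208, 0.0, -0.978]]
contact_force: [-1.1, -0.9, -1.1]
grip_width: 22.5
finger_force: 35.2
```

>>> move_arm --steps '[{"dp": [0,0,0.1],"angular": [0,0,0],"hand": 0.15},{"dp": [0,0,0.1],"angular": [0,0,0],"hand": 0.15}]'

```text
clock: 13.18
tcp_pos: [596.7, 111.5, 48.4]
tcp_rot: [[0.113, 0.993, -0.023], [0.972, -0.115, -0.207], [-0.208, 0.001, -0.978]]
contact_force: [-0.1, -0.1, -2.0]
grip_width: 22.8
finger_force: 35.2
```

```bash
python3 -c "
from tgt import *
where((-2,0,-25.4))"
```

```text
track xyz [-6.353e+01  5.000e-02  2.530e+00] F track [ 0.29  0.04 -2.  ]
```

>>> move_arm --steps '[{"dp": [0,0,0.1],"angular": [0,0,0],"hand": 0.15},{"dp": [0,0,0.1],"angular": [0,0,0],"hand": 0.15}]'

```text
clock: 13.35
tcp_pos: [596.7, 111.3, 47.4]
tcp_rot: [[0.113, 0.993, -0.023], [0.972, -0.115, -0.207], [-0.208, 0.001, -0.978]]
contact_force: [0.1, -0.0, -1.3]
grip_width: 23.0
finger_force: 35.2
```

>>> move_arm --steps '[{"dp": [0,0,0.1],"angular": [0,0,0],"hand": 0.15},{"dp": [0,0,0.1],"angular": [0,0,0],"hand": 0.15}]'

```text
clock: 13.52
tcp_pos: [596.6, 111.1, 46.4]
tcp_rot: [[0.113, 0.993, -0.023], [0.972, -0.115, -0.207], [-0.208, 0.001, -0.978]]
contact_force: [-0.7, -0.7, -2.2]
grip_width: 23.1
finger_force: 35.2
```

>>> move_arm --steps '[{"dp": [0,0,0.08],"angular": [0,0,0],"hand": 0.15},{"dp": [0,0,0.08],"angular": [0,0,0],"hand": 0.15}]'

```text
clock: 13.68
tcp_pos: [596.8, 111.1, 46.1]
tcp_rot: [[0.113, 0.993, -0.023], [0.972, -0.115, -0.207], [-0.208, 0.001, -0.978]]
contact_force: [-1.2, -0.0, 0.9]
grip_width: 23.0
finger_force: 35.5
```

>>> move_arm --steps '[{"dp": [0,0,0.08],"angular": [0,0,0],"hand": 0.15},{"dp": [0,0,0.08],"angular": [0,0,0],"hand": 0.15}]'

```text
clock: 13.85
tcp_pos: [596.8, 111.1, 46.1]
tcp_rot: [[0.113, 0.993, -0.023], [0.972, -0.115, -0.207], [-0.208, 0.001, -0.978]]
contact_force: [-2.4, 0.3, 5.8]
grip_width: 22.7
finger_force: 35.9
```

>>> move_arm --steps '[{"dp": [0,0,-0.05],"angular": [0,0,0],"hand": 0.2},{"dp": [0,0,-0.05],"angular": [0,0,0],"hand": 0.4},{"dp": [0,0,-0.05],"angular": [0,0,0],"hand": 0.42},{"dp": [0,0,-0.05],"angular": [0,0,0],"hand": 0.42},{"dp": [0,0,-0.05],"angular": [0,0,0],"hand": 0.42}]'

```text
clock: 14.27
tcp_pos: [596.7, 110.8, 45.3]
tcp_rot: [[0.113, 0.993, -0.023], [0.972, -0.115, -0.207], [-0.208, 0.001, -0.978]]
contact_force: [0.0, 0.4, 0.3]
grip_width: 35.6
finger_force: 0.0
```

```bash
python3 -c "
from tgt import *
where((-2,0,-25.4))"
```

```text
track xyz [-6.36e+01  2.00e-02 -7.00e-01] F track [0.35 0.01 0.42]
```

>>> move_arm --steps '[{"dp": [0,0,-0.8],"angular": [0,0,0],"hand": 0.42},{"dp": [0,0,-2.5],"angular": [0,0,0],"hand": 0.42},{"dp": [0,0,-4],"angular": [0,0,0],"hand": 0.3},{"dp": [-2.5,0,-4],"angular": [0,0,0],"hand": 0},{"dp": [-5,0,-4],"angular": [0,0,0],"hand": 0}]'

```text
clock: 14.68
tcp_pos: [593.0, 73.1, 96.5]
tcp_rot: [[0.109, 0.994, -0.02], [0.973, -0.111, -0.205], [-0.206, 0.003, -0.979]]
contact_force: [0.4, -0.6, -0.5]
grip_width: 2.1
finger_force: 0.0
```

>>> move_arm --steps '[{"dp": [0,0,0],"angular": [0,0,0],"hand": 0},{"dp": [0,0,0],"angular": [0,0,0],"hand": 0},{"dp": [0,0,0],"angular": [0,0,0],"hand": 0}]'

```text
clock: 14.93
tcp_pos: [592.2, 71.2, 95.4]
tcp_rot: [[0.113, 0.993, -0.023], [0.972, -0.115, -0.206], [-0.207, 0.001, -0.978]]
contact_force: [-0.4, -0.1, -0.5]
grip_width: -0.1
finger_force: 0.0
```

```bash
python3 - <<'E'
from tgt import *
where((0,0,-37.5));go((-110,0,14),(0,0,-37.5));print(manip.state()['grip_width'])
c=viewer.calibration('wrist');im=viewer.grab_frame('wrist');save(im,'w7.png')
for t in ('block',):
    for r in spotter.recognise('wrist',t): 
        d=np.array(r['at'])-O;print(round(r['confidence'],2),np.round([d@X,d@Y,d@Z]))
E
```

```text
track xyz [-111.     -0.18   52.11] F track [-0.   0.4 -0.5]
clock 14.9333 P [591.1  64.3  57.9] dp cm [ 0.09 -0.03  3.81] ang [ 0.12 -0.06  0.21]
-0.057715849334053056
0.81 [-60.  -0.  19.]
```

The block lies at x ≈ -62 on the centre line. Lowering the closed fingers behind it.

>>> move_arm --steps '[{"dp": [0,0,1],"angular": [0,0,0],"hand": 0},{"dp": [0,0,2],"angular": [0,0,0],"hand": 0},{"dp": [0,0,3],"angular": [0,0,0],"hand": 0},{"dp": [0,0,3.8],"angular": [0,0,0],"hand": 0},{"dp": [0,0,3.8],"angular": [0,0,0],"hand": 0}]'

```text
clock: 15.45
tcp_pos: [588.9, 61.6, 55.0]
tcp_rot: [[0.112, 0.993, -0.028], [0.971, -0.116, -0.208], [-0.21, -0.004, -0.978]]
contact_force: [-0.1, -0.9, -0.6]
grip_width: 0.1
finger_force: 0.0
```

>>> move_arm --steps '[{"dp": [0.3,0,0],"angular": [0,0,0],"hand": 0},{"dp": [0.6,0,0],"angular": [0,0,0],"hand": 0},{"dp": [0.9,0,0],"angular": [0,0,0],"hand": 0},{"dp": [1.2,0,0],"angular": [0,0,0],"hand": 0},{"dp": [1.5,0,0],"angular": [0,0,0],"hand": 0}]'

```text
clock: 15.87
tcp_pos: [593.2, 78.1, 55.1]
tcp_rot: [[0.113, 0.993, -0.022], [0.972, -0.115, -0.206], [-0.207, 0.002, -0.978]]
contact_force: [-0.1, -0.9, 0.1]
grip_width: -0.1
finger_force: 0.0
```

```bash
python3 -c "
from tgt import *
where((0,0,-37.5))"
```

```text
track xyz [-95.83  -0.36  14.16] F track [-0.95  0.01 -0.11]
```

>>> move_arm --steps '[{"dp": [0.6,0,0],"angular": [0,0,0],"hand": 0},{"dp": [1.2,0,0],"angular": [0,0,0],"hand": 0},{"dp": [1.8,0,0],"angular": [0,0,0],"hand": 0},{"dp": [2.4,0,0],"angular": [0,0,0],"hand": 0},{"dp": [3,0,0],"angular": [0,0,0],"hand": 0}]'

```text
clock: 16.28
tcp_pos: [596.3, 107.3, 48.3]
tcp_rot: [[0.112, 0.993, -0.023], [0.972, -0.115, -0.207], [-0.208, 0.001, -0.978]]
contact_force: [0.3, 0.0, 0.6]
grip_width: -0.2
finger_force: 0.2
```

```bash
python3 - <<'E'
from tgt import *
where((0,0,-37.5))
viewer.grab_frame('wrist')
for t in ('block','pawl'):
    for r in spotter.recognise('wrist',t): 
        d=np.array(r['at'])-O;print(t,round(r['confidence'],2),np.round([d@X,d@Y,d@Z]))
E
```

```text
track xyz [-6.564e+01  6.000e-02  1.368e+01] F track [-0.06 -0.34  0.58]
block 0.91 [-27.   3.  18.]
pawl 0.63 [25. 19.  5.]
```

>>> move_arm --steps '[{"dp": [0.5,0,0],"angular": [0,0,0],"hand": 0},{"dp": [1,0,0],"angular": [0,0,0],"hand": 0},{"dp": [1.5,0,0],"angular": [0,0,0],"hand": 0},{"dp": [2,0,0],"angular": [0,0,0],"hand": 0},{"dp": [2.5,0,0],"angular": [0,0,0],"hand": 0}]'

```text
clock: 16.85
tcp_pos: [599.0, 131.2, 43.2]
tcp_rot: [[0.113, 0.993, -0.023], [0.972, -0.115, -0.207], [-0.208, 0.001, -0.978]]
contact_force: [0.4, -0.8, -0.4]
grip_width: 0.0
finger_force: 0.7
```

>>> move_arm --steps '[{"dp": [0.3,0,0],"angular": [0,0,0],"hand": 0},{"dp": [0.6,0,0],"angular": [0,0,0],"hand": 0},{"dp": [0.9,0,0],"angular": [0,0,0],"hand": 0},{"dp": [1.2,0,0],"angular": [0,0,0],"hand": 0},{"dp": [1.5,0,0],"angular": [0,0,0],"hand": 0}]'

```text
clock: 17.27
tcp_pos: [600.7, 145.6, 40.1]
tcp_rot: [[0.113, 0.993, -0.023], [0.972, -0.115, -0.207], [-0.208, 0.001, -0.978]]
contact_force: [-0.7, -1.2, 0.4]
grip_width: -0.2
finger_force: 0.4
```

```bash
python3 - <<'E'
from tgt import *
where((0,0,-37.5))
im=viewer.grab_frame('wrist');save(im,'w8.png')
for t in ('block','pawl'):
    for r in spotter.recognise('wrist',t): 
        d=np.array(r['at'])-O;print(t,round(r['confidence'],2),np.round([d@X,d@Y,d@Z]))
E
```

```text
track xyz [-26.21   0.2   13.62] F track [-1.29  0.52  0.18]
block 0.58 [11. -0. 20.]
pawl 0.57 [23. 49.  7.]
```

```bash
python3 - <<'E'
from tgt import *
import pickle
c1=pickle.load(open('w1.pkl','rb'))[0];c2=pickle.load(open('w2.pkl','rb'))[0]
for c,p in((c1,(487,224)),(c2,(395,14)),(c1,(487,207)),(c2,(368,14))):
    for h in(13,19):
        o,d=ray(c,np.array(p)*.7);q=O+Z*h;P=o+d*(Z@(q-o))/(Z@d)-O;print(p,h,np.round([P@X,P@Y],1))
E
```

```text
(487, 224) 13 [67.6 -0.7]
(487, 224) 19 [67.   0.5]
(395, 14) 13 [66.8  0.1]
(395, 14) 19 [65.4  1.6]
(487, 207) 13 [80.4  1. ]
(487, 207) 19 [79.7  2.2]
(368, 14) 13 [81.2  1. ]
(368, 14) 19 [79.5  2.6]
```

>>> move_arm --steps '[{"dp": [0.4,0,0],"angular": [0,0,0],"hand": 0},{"dp": [0.7,0,0],"angular": [0,0,0],"hand": 0},{"dp": [1,0,0],"angular": [0,0,0],"hand": 0},{"dp": [1,0,0],"angular": [0,0,0],"hand": 0}]'

```text
clock: 17.75
tcp_pos: [601.8, 156.4, 37.9]
tcp_rot: [[0.112, 0.993, -0.023], [0.972, -0.114, -0.206], [-0.207, 0.001, -0.978]]
contact_force: [-0.4, 0.1, -0.3]
grip_width: -0.1
finger_force: 0.0
```

>>> move_arm --steps '[{"dp": [0.3,0,0],"angular": [0,0,0],"hand": 0},{"dp": [0.6,0,0],"angular": [0,0,0],"hand": 0},{"dp": [0.9,0,0],"angular": [0,0,0],"hand": 0},{"dp": [1.0,0,0],"angular": [0,0,0],"hand": 0}]'

```text
clock: 18.08
tcp_pos: [603.0, 165.6, 35.9]
tcp_rot: [[0.112, 0.993, -0.023], [0.972, -0.115, -0.206], [-0.207, 0.001, -0.978]]
contact_force: [-0.7, -0.1, 0.4]
grip_width: 0.1
finger_force: 0.4
```

>>> move_arm --steps '[{"dp": [0.3,0,0],"angular": [0,0,0],"hand": 0},{"dp": [0.6,0,0],"angular": [0,0,0],"hand": 0},{"dp": [0.8,0,0],"angular": [0,0,0],"hand": 0},{"dp": [0.8,0,0],"angular": [0,0,0],"hand": 0}]'

```text
clock: 18.42
tcp_pos: [603.8, 173.6, 34.2]
tcp_rot: [[0.112, 0.993, -0.023], [0.972, -0.114, -0.206], [-0.207, 0.001, -0.978]]
contact_force: [0.2, -0.3, -0.3]
grip_width: -0.2
finger_force: 0.0
```

```bash
python3 -c "
from tgt import *
where((0,0,-37.5))"
```

```text
track xyz [ 2.52  0.46 13.67] F track [-0.18 -0.25 -0.35]
```

```bash
python3 - <<'E'
from tgt import *
for i in range(2):
  for cam in('wrist','scene'):
    im=viewer.grab_frame(cam)
    if i==0 and cam=='wrist': save(im,'w9.png')
    for r in spotter.recognise(cam,'block'):
        d=np.array(r['at'])-O;v=np.round([d@X,d@Y,d@Z])
        if abs(v[1])<30: print(cam,round(r['confidence'],2),v)
where((0,0,-37.5))
E
```

```text
wrist 0.95 [40. -2. 22.]
scene 0.75 [39. -1. 18.]
wrist 0.72 [41. -0. 18.]
scene 0.67 [42.  3. 21.]
track xyz [ 1.45  0.33 13.62] F track [-0.4   0.35  0.19]
```

>>> move_arm --steps '[{"dp": [0.2,0,0],"angular": [0,0,0],"hand": 0},{"dp": [0.4,0,0],"angular": [0,0,0],"hand": 0},{"dp": [0.4,0,0],"angular": [0,0,0],"hand": 0}]'

```text
clock: 19.07
tcp_pos: [604.4, 176.9, 33.4]
tcp_rot: [[0.112, 0.993, -0.023], [0.972, -0.115, -0.206], [-0.208, 0.001, -0.978]]
contact_force: [0.1, -0.6, 0.1]
grip_width: -0.2
finger_force: 0.1
```

>>> move_arm --steps '[{"dp": [0.15,0,0],"angular": [0,0,0],"hand": 0},{"dp": [0.3,0,0],"angular": [0,0,0],"hand": 0},{"dp": [0.3,0,0],"angular": [0,0,0],"hand": 0}]'

```text
clock: 19.32
tcp_pos: [604.8, 179.7, 32.8]
tcp_rot: [[0.113, 0.993, -0.023], [0.972, -0.115, -0.206], [-0.208, 0.001, -0.978]]
contact_force: [0.2, 0.5, 0.5]
grip_width: -0.4
finger_force: 0.3
```

>>> move_arm --steps '[{"dp": [0.1,0,0],"angular": [0,0,0],"hand": 0},{"dp": [0.2,0,0],"angular": [0,0,0],"hand": 0},{"dp": [0.2,0,0],"angular": [0,0,0],"hand": 0}]'

```text
clock: 19.57
tcp_pos: [605.0, 181.6, 32.4]
tcp_rot: [[0.113, 0.993, -0.023], [0.972, -0.115, -0.206], [-0.208, 0.001, -0.978]]
contact_force: [0.1, -0.7, 0.3]
grip_width: -0.2
finger_force: 0.3
```

```bash
python3 -c "
from tgt import *
where((0,0,-37.5))"
```

```text
track xyz [10.84  0.27 13.67] F track [-0.72 -0.18  0.19]
```

```bash
python3 - <<'E'
from tgt import *
for i in range(2):
  for cam in('wrist','scene'):
    im=viewer.grab_frame(cam)
    for r in spotter.recognise(cam,'block'):
        d=np.array(r['at'])-O;v=np.round([d@X,d@Y,d@Z])
        if abs(v[1])<30: print(cam,round(r['confidence'],2),v)
c=viewer.calibration('wrist');im=viewer.grab_frame('wrist')
for x in (0,10,20,30,40,50,60,70): print(x,[im[int(round(v)),int(round(u))].tolist() for u,v in [proj(c,O+X*x+Y*y+Z*20) for y in(-8,8)]])
E
```

```text
wrist 0.64 [46.  1. 19.]
scene 0.54 [47.  3. 18.]
wrist 0.8 [46.  1. 23.]
scene 0.64 [46.  1. 18.]
0 [[24, 21, 22], [15, 14, 14]]
10 [[24, 25, 27], [69, 68, 64]]
20 [[154, 153, 143], [89, 88, 83]]
30 [[213, 207, 192], [174, 168, 156]]
40 [[215, 210, 192], [198, 192, 177]]
50 [[219, 212, 196], [199, 193, 176]]
60 [[220, 216, 200], [201, 196, 179]]
70 [[142, 144, 138], [109, 107, 101]]
```

>>> move_arm --steps '[{"dp": [0.1,0,0],"angular": [0,0,0],"hand": 0},{"dp": [0.15,0,0],"angular": [0,0,0],"hand": 0},{"dp": [0.15,0,0],"angular": [0,0,0],"hand": 0}]'

```text
clock: 20.27
tcp_pos: [605.0, 182.4, 32.2]
tcp_rot: [[0.113, 0.993, -0.023], [0.971, -0.115, -0.207], [-0.208, 0.001, -0.978]]
contact_force: [-0.1, -0.1, 0.7]
grip_width: -0.1
finger_force: 0.5
```

>>> move_arm --steps '[{"dp": [0.1,0,0],"angular": [0,0,0],"hand": 0},{"dp": [0.15,0,0],"angular": [0,0,0],"hand": 0},{"dp": [0.15,0,0],"angular": [0,0,0],"hand": 0}]'

```text
clock: 20.52
tcp_pos: [605.1, 183.4, 32.0]
tcp_rot: [[0.113, 0.993, -0.024], [0.971, -0.116, -0.208], [-0.209, 0.0, -0.978]]
contact_force: [-1.0, -3.2, 1.4]
grip_width: 0.3
finger_force: 1.4
```

>>> move_arm --steps '[{"dp": [0.1,0,0],"angular": [0,0,0],"hand": 0},{"dp": [0.15,0,0],"angular": [0,0,0],"hand": 0},{"dp": [0.15,0,0],"angular": [0,0,0],"hand": 0}]'

```text
clock: 20.77
tcp_pos: [605.2, 184.5, 31.7]
tcp_rot: [[0.113, 0.993, -0.024], [0.971, -0.116, -0.208], [-0.21, 0.0, -0.978]]
contact_force: [-1.5, -4.3, 3.6]
grip_width: -0.0
finger_force: 2.6
```

>>> move_arm --steps '[{"dp": [0.08,0,0],"angular": [0,0,0],"hand": 0},{"dp": [0.12,0,0],"angular": [0,0,0],"hand": 0},{"dp": [0.12,0,0],"angular": [0,0,0],"hand": 0}]'

```text
clock: 21.02
tcp_pos: [605.4, 185.3, 31.5]
tcp_rot: [[0.113, 0.993, -0.024], [0.971, -0.116, -0.209], [-0.21, 0.0, -0.978]]
contact_force: [-2.0, -5.2, 5.5]
grip_width: 0.0
finger_force: 3.0
```

>>> move_arm --steps '[{"dp": [0.1,0,0],"angular": [0,0,0],"hand": 0},{"dp": [0.1,0,0],"angular": [0,0,0],"hand": 0}]'

```text
clock: 21.18
tcp_pos: [605.4, 186.0, 31.4]
tcp_rot: [[0.114, 0.993, -0.024], [0.971, -0.116, -0.209], [-0.211, 0.0, -0.978]]
contact_force: [-2.3, -5.8, 5.3]
grip_width: -0.2
finger_force: 3.4
```

```bash
python3 -c "
from tgt import *
where((0,0,-37.5))"
```

```text
track xyz [15.47  0.29 13.56] F track [-7.01  1.58  3.93]
```

>>> move_arm --steps '[{"dp": [0.1,0,0],"angular": [0,0,0],"hand": 0},{"dp": [0.1,0,0],"angular": [0,0,0],"hand": 0}]'

```text
clock: 21.35
tcp_pos: [605.5, 186.5, 31.3]
tcp_rot: [[0.114, 0.993, -0.025], [0.971, -0.116, -0.21], [-0.211, -0.0, -0.977]]
contact_force: [-2.7, -6.6, 5.6]
grip_width: -0.0
finger_force: 3.6
```

>>> move_arm --steps '[{"dp": [0.1,0,0],"angular": [0,0,0],"hand": 0},{"dp": [0.1,0,0],"angular": [0,0,0],"hand": 0}]'

```text
clock: 21.52
tcp_pos: [605.5, 186.9, 31.2]
tcp_rot: [[0.114, 0.993, -0.025], [0.971, -0.117, -0.211], [-0.212, -0.0, -0.977]]
contact_force: [-2.8, -6.7, 7.1]
grip_width: -0.1
finger_force: 4.1
```

```bash
python3 -c "
from tgt import *
where((0,0,-37.5))"
```

```text
track xyz [16.4   0.28 13.56] F track [-8.3   1.96  5.47]
```

>>> move_arm --steps '[{"dp": [0.08,0,-0.03],"angular": [0,0,0],"hand": 0},{"dp": [0.08,0,-0.03],"angular": [0,0,0],"hand": 0},{"dp": [0.08,0,-0.03],"angular": [0,0,0],"hand": 0}]'

```text
clock: 21.77
tcp_pos: [605.6, 187.5, 31.1]
tcp_rot: [[0.114, 0.993, -0.025], [0.971, -0.117, -0.211], [-0.212, -0.0, -0.977]]
contact_force: [-2.8, -7.7, 5.4]
grip_width: 0.1
finger_force: 4.0
```

```bash
python3 -c "
from tgt import *
where((0,0,-37.5))"
```

```text
track xyz [17.08  0.3  13.6 ] F track [-8.88  1.82  3.61]
```

9 N is reached. Backing off to check the latch.

>>> move_arm --steps '[{"dp": [-0.3,0,0],"angular": [0,0,0],"hand": 0},{"dp": [-0.8,0,0],"angular": [0,0,0],"hand": 0},{"dp": [-1.8,0,0],"angular": [0,0,0],"hand": 0},{"dp": [-3,0,-0.5],"angular": [0,0,0],"hand": 0},{"dp": [-3,0,-0.5],"angular": [0,0,0],"hand": 0}]'

```text
clock: 22.18
tcp_pos: [603.7, 159.8, 43.5]
tcp_rot: [[0.116, 0.993, -0.022], [0.971, -0.118, -0.207], [-0.208, 0.003, -0.978]]
contact_force: [0.7, -0.5, 0.4]
grip_width: -0.4
finger_force: 0.0
```

```bash
python3 - <<'E'
from tgt import *
where((0,0,-37.5))
for i in range(2):
  for cam in('wrist','scene'):
    im=viewer.grab_frame(cam)
    for t in('block','pawl'):
     for r in spotter.recognise(cam,t):
        d=np.array(r['at'])-O;v=np.round([d@X,d@Y,d@Z])
        if abs(v[1])<40: print(cam,t,round(r['confidence'],2),v)
c=viewer.calibration('wrist');im=viewer.grab_frame('wrist');save(im,'wA.png')
hsv=cv2.cvtColor(im,cv2.COLOR_RGB2HSV);m=cv2.inRange(hsv,(14,110,90),(30,255,255))
n,_,st,ce=cv2.connectedComponentsWithStats(m)
for k in range(1,n):
    if st[k][4]>12:
        x,y,w,hh,_=st[k]
        def tp(uv,hz):
            o,d=ray(c,uv);q=O+Z*hz;P=o+d*(Z@(q-o))/(Z@d)-O;return np.round([P@X,P@Y],1).tolist()
        print(st[k].tolist(),tp(ce[k],6),'TL',tp((x,y),6),'BR',tp((x+w,y+hh),6))
# block top front/rear edges along centreline
g=cv2.cvtColor(im,cv2.COLOR_RGB2GRAY)
print([(x,int(np.mean([g[int(round(v)),int(round(u))] for u,v in [proj(c,O+X*x+Y*y+Z*20) for y in(-9,-8,8,9)]]))) for x in range(10,84,2)])
E
```

```text
track xyz [-12.78  -1.02  19.92] F track [-0.52 -0.77  0.33]
wrist block 0.67 [52.  1. 18.]
wrist pawl 0.71 [26. 22.  7.]
scene block 0.71 [46.  2. 19.]
wrist block 0.35 [28. 19.  1.]
wrist pawl 0.92 [25. 19.  7.]
scene block 0.79 [52.  2. 19.]
[265, 57, 29, 26, 709] [77.0, 0.4] TL [82.1, 6.3] BR [71.5, -6.4]
[234, 185, 29, 36, 604] [17.7, 16.3] TL [25.4, 21.4] BR [7.2, 7.7]
[(10, 116), (12, 113), (14, 113), (16, 121), (18, 124), (20, 119), (22, 111), (24, 112), (26, 192), (28, 193), (30, 192), (32, 193), (34, 192), (36, 194), (38, 194), (40, 194), (42, 195), (44, 193), (46, 193), (48, 195), (50, 196), (52, 195), (54, 194), (56, 194), (58, 196), (60, 194), (62, 195), (64, 195), (66, 195), (68, 194), (70, 188), (72, 93), (74, 89), (76, 106), (78, 101), (80, 68), (82, 40)]
```

```bash
python3 - <<'E'
from tgt import *
import pickle
c5,i5,_=pickle.load(open('w5.pkl','rb'))
cN=viewer.calibration('wrist');iN=viewer.grab_frame('wrist')
for n,c,im in(('free',c5,i5),('now',cN,iN)):
    m=cv2.inRange(cv2.cvtColor(im,cv2.COLOR_RGB2HSV),(14,110,90),(30,255,255))
    k,l,st,ce=cv2.connectedComponentsWithStats(m)
    for j in range(1,k):
        if st[j][4]<40: continue
        ys,xs=np.nonzero(l==j);A=[]
        for u,v in zip(xs,ys):
            o,d=ray(c,(u,v));q=O+Z*6;P=o+d*(Z@(q-o))/(Z@d)-O;A.append((P@X,P@Y))
        A=np.array(A);print(n,len(A),'x',np.round(np.percentile(A[:,0],[1,50,99]),1),'y',np.round(np.percentile(A[:,1],[1,50,99]),1))
s=manip.state();print(s['clock'])
E
```

```text
free 662 x [ 8.1 18.9 24.7] y [ 7.5 15.6 21.3]
free 120 x [-160.1 -151.9 -146.3] y [ 86.5  93.7 100.8]
free 102 x [-182.  -175.9 -169.1] y [67.5 72.4 78.4]
now 712 x [71.8 77.2 82.1] y [-5.6  0.2  6.3]
now 602 x [ 8.1 18.4 25.3] y [ 8.5 16.5 21.3]
22.8833
```

>>> move_arm --steps '[{"dp": [-1.5,0,-1],"angular": [0,0,0],"hand": 0},{"dp": [-3,0,-2.2],"angular": [0,0,0],"hand": 0},{"dp": [-4.9,0,-2.2],"angular": [0,0,0],"hand": 0},{"dp": [-4.9,0,-2.2],"angular": [0,0,0],"hand": 0},{"dp": [-4.9,0,-2.2],"angular": [0,0,0],"hand": 0}]'

```text
clock: 23.3
tcp_pos: [598.0, 117.5, 74.7]
tcp_rot: [[0.116, 0.993, -0.023], [0.971, -0.118, -0.207], [-0.208, 0.002, -0.978]]
contact_force: [-0.4, -0.1, -0.1]
grip_width: 0.5
finger_force: 0.0
```

>>> move_arm --steps '[{"dp": [0,0,0],"angular": [0,0,0],"hand": 0},{"dp": [0,0,0],"angular": [0,0,0],"hand": 0}]'

```text
clock: 23.47
tcp_pos: [597.3, 120.8, 73.2]
tcp_rot: [[0.111, 0.994, -0.024], [0.972, -0.114, -0.206], [-0.207, -0.0, -0.978]]
contact_force: [-0.9, 0.7, -0.6]
grip_width: 0.0
finger_force: 0.0
```

```bash
python3 - <<'E'
from tgt import *
import pickle
c5,i5,s5=pickle.load(open('w5.pkl','rb'))
cN=viewer.calibration('wrist');iN=viewer.grab_frame('wrist');save(iN,'wB.png')
where((0,0,-37.5));print(np.round(s5['tcp_pos'],1),np.round(manip.state()['tcp_pos'],1))
for n,c,im in(('free',c5,i5),('now',cN,iN)):
    H=cv2.cvtColor(im,cv2.COLOR_RGB2HSV)
    for col,lo,hi in(('brass',(14,110,90),(30,255,255)),('red',(0,150,60),(6,255,255)),):
        m=cv2.inRange(H,lo,hi);k,l,st,ce=cv2.connectedComponentsWithStats(m)
        for j in range(1,k):
            if st[j][4]<150: continue
            ys,xs=np.nonzero(l==j)
            A=[]
            for u,v in zip(xs,ys):
                o,d=ray(c,(u,v));q=O+Z*(6 if col=='brass' else 12);P=o+d*(Z@(q-o))/(Z@d)-O;A.append((P@X,P@Y))
            A=np.array(A);print(n,col,len(A),st[j][:4],'x',np.round(np.percentile(A[:,0],[1,50,99]),1),'y',np.round(np.percentile(A[:,1],[1,50,99]),1))
g=cv2.cvtColor(iN,cv2.COLOR_RGB2GRAY)
E
```

```text
track xyz [-57.59   0.66  40.73] F track [ 0.27 -0.32  0.04]
[598.3 115.8  77.3] [597.2 120.8  73.1]
free brass 662 [234  73  28  36] x [ 8.1 18.9 24.7] y [ 7.5 15.6 21.3]
free red 4780 [180   0  65 115] x [ 5.6 31.4 55.6] y [15.7 28.4 46.1]
now brass 654 [238  84  28  36] x [ 8.  18.9 24.7] y [ 7.5 15.6 21.2]
now red 5142 [184   0  65 126] x [ 5.7 32.8 60.1] y [15.9 28.5 46.1]
```

From a matching view the pawl nose is back exactly where it was when free (y 7.5 mm, median 15.6 mm). The block's rear end sits just downhill of it, and the fingers are well clear. Handing in.

```bash
python3 -c "
from cell import workorder
print(workorder.finish_job())"
```

```text
the job is handed in; nothing more can be done
None
```

The block is locked between the stop and the pawl, its centre about 48 mm downhill of the track's origin; the push peaked at about 9 N along the chute, the arm has backed away, the bystanders were kept clear of, and the job is handed in (no verdict was returned).

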